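Fit the trolley wheel and press its axle cap home

TASK

Finish the parcel trolley's axle plate: put the loose wheel, hub boss up, onto the bare upright stub axle, then set the loose steel push cap on the end of the axle and press it straight down until its teeth have carried it fully home, firm against the hub with the wave spring under the wheel squeezed until the wheel bottoms, and let go. Press with feeling: the teeth drag well before the cap is home, and forcing or hammering it once the wheel has bottomed (25 N on the hub) cracks the plastic. Leave the other things on the bench where they are.

Things in the scene. Friction and masses are not known exactly. Their poses are not given: they have to be found in the camera images.
- axle_plate: Fixed trolley axle plate on a plywood board (130 x 224 x 18 mm, long side along its y). Two upright steel stub axles at local y +0.05 and -0.05 m; the one at -0.05 already carries a finished wheel and cap (same sizes as the loose ones; its cap's top is 93 mm over the worktop), the one at +0.05 is bare. Origin: centre of the board's underside, on the worktop; z up.
- axle_tip (a point): Top centre of the bare stub axle, 86 mm over the worktop: plain round shaft, 12 mm diameter, z up, its last 5 mm chamfered down to 8.4 mm. 49.5 mm below the tip (36.5 mm over the worktop) is the top of the wave spring on which the wheel comes to rest.
- wave_spring (a joint): Squeeze of the wave spring under the wheel on the bare stub, in m: 0 free, growing as it is squeezed. It gives from 1.5 N on (a heavy wheel squeezes it a little by its weight) and never needs over 3 N; then the wheel bottoms hard on a spacer sleeve inside the spring. The sleeve's length differs from plate to plate: the wheel bottoms after 2 to 7 mm, to be felt, not known beforehand.
- wheel: Loose trolley wheel, 0.08 to 0.17 kg: black tyre 64 mm diameter, 24 mm wide; grey plastic hub with a boss of 28 mm diameter that stands 14 mm proud of the tyre's upper side (grip it there); 14 mm through bore. Lies flat, boss up. Origin: centre of its underside; z along its axis towards the boss.
- cap: Loose domed steel push cap, 0.04 kg: flange 29.6 mm diameter, 3 mm thick, round its open underside; above it a plain round wall of 22 mm diameter (grip it there) up to the closed dome. Lies open side down. Origin: centre of its underside; z up through the dome. Fully home, its flange lies on the wheel's boss and its origin is 13 to 19 mm below axle_tip (see wave_spring).
- hub_top (a point): Centre of the top face of the loose wheel's hub boss, 38 mm above the wheel's origin; the cap's flange must end up on this face. Firmly home means some 8 to 14 N of the cap on it (the drag of the teeth eases once the push stops, and its share then bears on the hub too); it cracks at 25 N.
- cap_top (a point): Top of the cap's dome, 21.5 mm over its underside; it may be pressed on here. Inside the cap six sprung teeth, 5.2 mm over the underside and 10.4 mm apart across, catch on the axle's end when the underside is about 7 mm below axle_tip; from there they slide down against a drag of 5 to 12 N, highest at first, and bite when drawn up: the cap cannot be pulled off again.
- press_ball (a point): Centre of the black ball, 38 mm across, at the end of the fixed seal press's lever, which leans over the bench towards the robot about 340 mm above the worktop. It stands in the way of the wrist and the gripper; pass in front of it, nearer the robot.
- seal_pliers: seal pliers with red grips, about 197 x 58 x 16 mm, lying flat; origin under its middle; a bystander
- box_cutter: yellow box cutter, 170 x 22 x 18 mm, lying flat; origin under its middle; a bystander
- pencil: red pencil, 142 x 7 mm, lying; a bystander
- keys: bunch of keys with a blue tag, 116 x 104 x 8 mm, lying flat; a bystander
- weight_200: small brass scale weight, 29 mm across and 36 mm tall, standing; a bystander

How it is judged:
By the outcome, as a careful person would: the job done as asked, in the order asked, and still so for the second after the job is handed in, with the robot touching nothing.
It also fails if it takes over 64 s, if anything falls off the work surface, if the arm or the gripper's body presses on something with over 40 N, if the wrist force passes 120 N, or if a joint passes its speed limit or range.

ROBOT

A 6-joint arm with a two-finger parallel gripper is mounted at the origin on a cart in front of the work surface, level with it; the furniture and walls round the work are solid. World frame = base frame: x ahead of the robot, y to its left, z up, the work surface at z = 0. Lengths are in m, angles in degrees, forces in N, time in s.
With the tool pointing down it reaches from about 0.35 to 0.875 m from the base axis. Payload 4.2 kg.
Tool frame: the origin (TCP) lies at the very end of the fingers, on their centre line; the grasp point (between the pads) lies r.pinch_z behind it (r.pinch_z is the distance from the TCP to the grasp point, in m); y points along the fingers, z is the direction in which the jaws open and shut, and the axes are right-handed (so a half turn about y gives the same grasp; the last joint's range is limited). The gripper opens to 87 mm and grips with 3 to 60 N. Pads are 19 mm wide; open, the fingers measure 117 mm over their backs; the gripper's body (75 mm by 190 mm) begins 51 mm behind the grasp point.
Start: joints at [-56.115, 22.042, 0.453, 0, -68.411, -14.817], TCP at [0.204, -0.591, 0.184] pointing down, gripper open.
Joint ranges: [-179.83, 179.83], [-69.29, 118.12], [-61.27, 80.66], [-181.25, 117.63], [-171.15, -9.14], [-177.46, 177.46]. Speed limits (degrees/s): [159.86, 159.86, 180, 180, 180, 180].

INTERFACE

Orientations are given as a 3x3 rotation matrix whose columns are the frame's x, y, z axes.
In Python, from station import sense, capture, camera_params, r gives the robot as it stands.
- The arm moves only by the tool move_arm, never from a script. Its argument "increments" is text: rows parted by semicolons, each of 7 numbers parted by spaces: the closure, from -1 (fully open) to 1 (shut), so that 0 is half open, then the shift along the tool's x, y, z in m, then the turn, a rotation vector about the tool's x, y, z in rad. In form: hand x y z wx wy wz; .... A call has 1 to 8 rows; each row is the pose to reach, as a shift and turn from the pose commanded when the call began, along the tool's axes at that moment; what a row does not reach only later rows make up. A row lasts 1/10 s, in which the tool goes at most 50 mm and 8.59 degrees, less where a joint would pass 70% of its speed; a pose out of reach is approached as far as the arm can. A call with a gripper value outside its range is refused whole. The fingers move at their own pace and stop on an object; the grip force is fixed at half the most. Time passes only in rows, so rows that repeat a pose let the fingers close. It gives the time, the measured TCP pose, the force and the opening at its end, in the units of the state.
- sense(): the state, without advancing time (a new reading comes with each control period).
- capture(name): name is "scene" or "top" or "wrist"; returns (picture, depth): 384x512x3 uint8, red, green, blue; 384x512 float32, m along the optical axis (not along the pixel's ray), 0 where there is no reading.
- camera_params(name): a dict with "fx", "fy", "cx", "cy" (pixels), "xyz" and "orientation" of the camera in the world. Camera axes: x right, y down, z forward; pixel columns grow to the right and rows downward; lengths in m; the calibration is good to about 2 mm. A picture is of the moment at which its call begins: read the wrist's pose just before it. camera_params takes no time and is no camera call; for the wrist camera it gives the pose at the moment of the call.
- r.finish_job(): hands the job in, once; it reports no verdict.
The state is a dict: "time_s": time; "joints": joint angles; "joint_velocities": joint speeds; "effort": joint torques, N m; "tcp_pos": TCP position; "ee_rot": TCP orientation; "wrist_force": force on the tool from outside, world axes, zero at the start; "moment": the same for the moment, N m; "gripper_width": opening from 0.0 (shut) to 1.0 (fully open).
Only numpy, scipy, OpenCV 4.12 (cv2) and the standard library are available. Lean on these libraries where they do the work, as an engineer would, in place of code of your own. Each camera call takes 0.05 s, during which the arm holds its last target.

## Working session

There is one attempt and no reset: what is moved stays moved. The work goes in short steps, Python scripts to look and compute and a tool call to move; the robot and the scene stay as the last step left them, time stands still between calls to the robot, and variables do not carry over. Pictures are saved under pics/ and viewed, and the job is handed in when it is done.

Besides the shell and the picture viewer there is one more tool, called as name(argument=value, ...) on one line, values as JSON. move_arm: Moves the arm, as the interface text tells. Its arguments: {"type":"object","properties":{"increments":{"type":"string"}},"required":["increments"]}

```bash
ls; mkdir -p pics
python3 - <<'E'
from station import sense,capture,camera_params,r
import cv2,numpy as np
s=sense();print(s);print(r.pinch_z)
for n in("scene","top"):
    p,d=capture(n);cv2.imwrite(f"pics/{n}0.png",p[:,:,::-1]);np.save(f"pics/{n}0.npy",d);print(n,camera_params(n))
E
```

```text
pics
{'time_s': 0.0, 'joints': array([-5.61145959e+01,  2.20911150e+01,  3.80534504e-01, -2.77269409e-02,
       -6.84118080e+01, -1.48151198e+01]), 'joint_velocities': array([-0.00354354, -0.02555529,  0.0274129 , -0.03362345,  0.01740517,
       -0.05731983]), 'effort': array([-5.18525867e-04, -3.90668464e+01,  1.87406230e+01,  4.21978980e+00,
        1.09322867e-02, -1.96146780e-04]), 'tcp_pos': array([ 0.2039758 , -0.59005574,  0.1824644 ]), 'ee_rot': array([[ 9.45176764e-01, -8.17361757e-04, -3.26558137e-01],
       [ 3.26559141e-01,  2.02412267e-03,  9.45174603e-01],
       [-1.11555845e-04, -9.99997617e-01,  2.18007067e-03]]), 'wrist_force': array([ 0.14149917, -0.36600995,  0.39108091]), 'moment': array([0.00315099, 0.03302344, 0.01023266]), 'gripper_width': 1.0023358340844526}
0.0187
scene {'fx': 395.1725305982157, 'fy': 395.1725305982157, 'cx': 256.84603667018456, 'cy': 185.6299311729344, 'xyz': array([-0.32206565,  0.45116164,  0.7157349 ]), 'orientation': array([[-0.51529167, -0.3753908 ,  0.77042602],
       [-0.85696868,  0.23503056, -0.45865599],
       [-0.00889842, -0.89657258, -0.44280745]])}
top {'fx': 366.41272904547816, 'fy': 366.41272904547816, 'cx': 256.86157434229636, 'cy': 187.74543098704757, 'xyz': array([ 0.33154294, -0.0662497 ,  1.24113809]), 'orientation': array([[ 0.01088313, -0.9804093 ,  0.1966702 ],
       [-0.99993972, -0.01038407,  0.00356859],
       [-0.00145644, -0.19669718, -0.98046321]])}
```

View pics/top0.png

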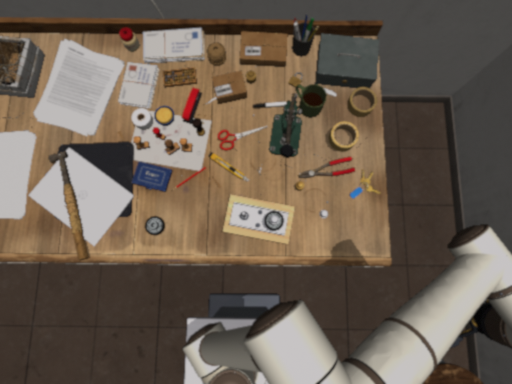

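View pics/scene0.png

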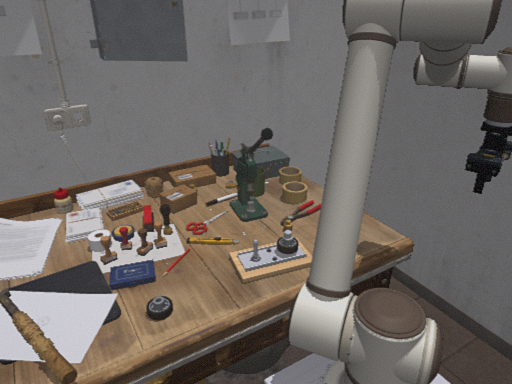

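Run:
```python
import cv2,numpy as np
p=cv2.imread("pics/top0.png")
a=p[195:250,215:345];a=cv2.resize(a,None,fx=6,fy=6,interpolation=cv2.INTER_CUBIC);cv2.imwrite("pics/c1.png",a)
b=cv2.resize(p[205:245,130:180],None,fx=8,fy=8,interpolation=cv2.INTER_CUBIC)
s=cv2.imread("pics/scene0.png")
c=cv2.resize(s[220:290,220:380],None,fx=5,fy=5,interpolation=cv2.INTER_CUBIC);cv2.imwrite("pics/c2.png",c);cv2.imwrite("pics/c3.png",b)
```

```text
(no output)
```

View pics/c1.png

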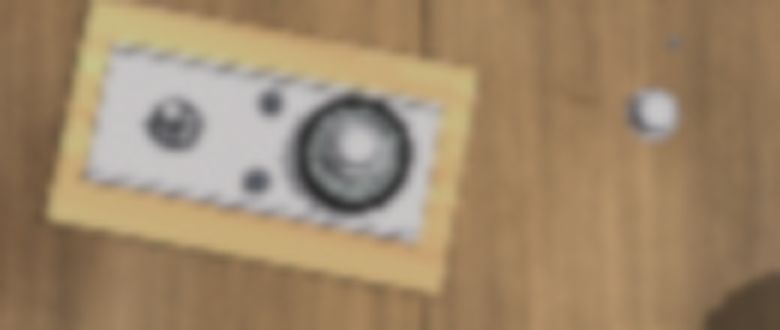

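View pics/c2.png

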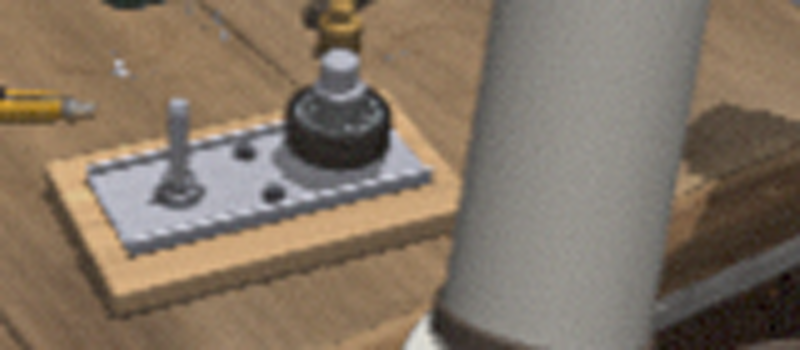

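View pics/c3.png

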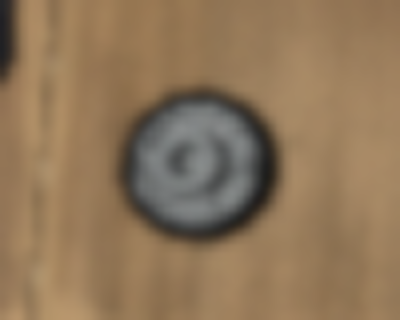

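```bash
cat > h.py <<'E'
import numpy as np,cv2
from station import sense,capture,camera_params,r
def ray(cp,u,v,z):
    R=np.array(cp["orientation"]);o=np.array(cp["xyz"])
    d=R@np.array([(u-cp["cx"])/cp["fx"],(v-cp["cy"])/cp["fy"],1.])
    return o+d*(z-o[2])/d[2]
def proj(cp,P):
    q=np.array(cp["orientation"]).T@(np.array(P)-cp["xyz"])
    return cp["cx"]+cp["fx"]*q[0]/q[2],cp["cy"]+cp["fy"]*q[1]/q[2]
def snap(name,f):
    cp=camera_params(name);p,d=capture(name);cv2.imwrite(f"pics/{f}.png",p[:,:,::-1]);np.save(f"pics/{f}.npy",d)
    return cp,p,d
E
python3 - <<'E'
from h import *
t=camera_params("top");s=camera_params("scene")
print("wheel",ray(t,155,225.6,.024))
print("cap",ray(t,324.2,213.8,.015))
print("axle base",ray(t,215+175/6,195+124/6,.03),"finished cap",ray(t,215+355/6,195+140/6,.093))
print("scene: axle tip",ray(s,220+179/5,220+101/5,.086),"cap fin",ray(s,220+340/5,220+54/5,.092))
# board corners top z .018
for c in((92,3),(475,70),(440,292),(48,218)):print(ray(t,215+c[0]/6,195+c[1]/6,.018))
print("ball",ray(t,289,153,.34),ray(s,267,134,.34))
E
```

```text
wheel [0.443912  0.2749987 0.024    ]
cap [ 0.49050069 -0.28928069  0.015     ]
axle base [ 0.47947872 -0.02071748  0.03      ] finished cap [ 0.46437432 -0.11752549  0.093     ]
scene: axle tip [ 0.47811814 -0.02001353  0.086     ] cap fin [ 0.46263419 -0.11929196  0.092     ]
[0.54912328 0.02785276 0.018     ]
[ 0.51320559 -0.18818857  0.018     ]
[ 0.38960912 -0.16779695  0.018     ]
[0.42785643 0.0492019  0.018     ]
ball [ 0.60376855 -0.14414636  0.34      ] [ 0.60745724 -0.1384239   0.34      ]
```

Run:
```python
from h import *
s=sense();cp=camera_params("wrist");R=s["ee_rot"]
print(cp["fx"],cp["cx"],cp["cy"],R.T@(cp["xyz"]-s["tcp_pos"]));print(R.T@cp["orientation"])
d=np.array([.44,-.27,.2])-s["tcp_pos"];print(R.T@d)
```

```text
317.7488255574162 257.71037613882316 196.67872186072674 [-0.07829514 -0.20065396 -0.00022435]
[[ 6.89047618e-04  9.57584679e-01  2.88151190e-01]
 [-3.24999260e-04 -2.88151029e-01  9.57584920e-01]
 [ 9.99999710e-01 -7.53470532e-04  1.12664532e-04]]
[ 0.32760723 -0.01702489  0.22551674]
```

move_arm(increments="-1 0.03 -0.002 0.02 0 0.03 0;-1 0.08 -0.005 0.055 0 0.08 0;-1 0.13 -0.008 0.09 0 0.13 0;-1 0.18 -0.011 0.125 0 0.18 0;-1 0.23 -0.014 0.16 0 0.23 0;-1 0.28 -0.016 0.19 0 0.28 0;-1 0.315 -0.017 0.215 0 0.315 0;-1 0.328 -0.017 0.2255 0 0.333 0")

```text
time_s: 0.9
tcp_pos: [0.4341, -0.2785, 0.2002]
ee_rot: [[1.0, -0.0, 0.001], [-0.001, 0.0, 1.0], [-0.0, -1.0, 0.0]]
wrist_force: [1.0, -0.1, -0.4]
gripper_width: 1.002
```

move_arm(increments="-1 0 0 0 0 0 0;-1 0 0 0 0 0 0;-1 0 0 0 0 0 0")

```text
time_s: 1.2
tcp_pos: [0.4327, -0.2808, 0.1999]
ee_rot: [[1.0, -0.001, 0.001], [-0.001, 0.0, 1.0], [-0.001, -1.0, 0.0]]
wrist_force: [0.0, -0.5, -1.0]
gripper_width: 1.001
```

Run:
```python
from h import *
print(sense());cp,p,d=snap("wrist","w1");print(cp)
np.save("pics/w1cp.npy",cp,allow_pickle=True)
```

```text
{'time_s': 1.2, 'joints': array([-1.49358828e+01,  1.07006561e+01, -1.31124423e+01, -2.26476741e-03,
       -6.62410003e+01, -7.51135324e+01]), 'joint_velocities': array([-1.26908902, -0.02114907,  0.00845696, -0.03057949, -0.06688683,
       -0.10479581]), 'effort': array([ 6.36858232e-01, -2.84079856e+01,  1.84400314e+01,  4.11958382e+00,
       -5.76473284e-02,  1.32918343e-03]), 'tcp_pos': array([ 0.43269847, -0.28079709,  0.19990551]), 'ee_rot': array([[ 9.99999206e-01, -9.02974950e-04,  8.78525216e-04],
       [-8.78274232e-04,  2.78311317e-04,  9.99999576e-01],
       [-9.03219071e-04, -9.99999554e-01,  2.77518036e-04]]), 'wrist_force': array([ 0.01016056, -0.53030866, -0.95334413]), 'moment': array([-0.03191218, -0.0192095 ,  0.01134905]), 'gripper_width': 1.000885284527431}
{'fx': 317.7488255574162, 'fy': 317.7488255574162, 'cx': 257.71037613882316, 'cy': 196.67872186072674, 'xyz': array([ 0.35463244, -0.28085417,  0.40063034]), 'orientation': array([[ 1.47857961e-03,  9.57919775e-01,  2.87032259e-01],
       [ 9.99998095e-01, -1.78202084e-03,  7.95925201e-04],
       [ 1.27392996e-03,  2.87030536e-01, -9.57920586e-01]])}
```

View pics/w1.png

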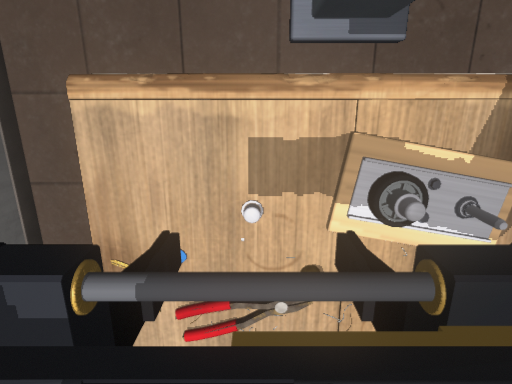

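Run:
```python
import cv2,numpy as np
p=cv2.imread("pics/w1.png")
a=cv2.resize(p[190:235,225:280],None,fx=8,fy=8,interpolation=cv2.INTER_CUBIC)
b=cv2.resize(p[165:245,365:512],None,fx=5,fy=5,interpolation=cv2.INTER_CUBIC)
cv2.imwrite("pics/c4.png",a);cv2.imwrite("pics/c5.png",b)
```

```text
(no output)
```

View pics/c4.png

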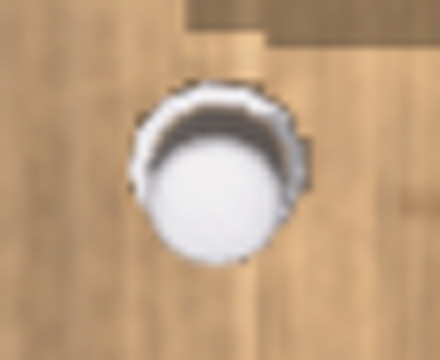

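View pics/c5.png

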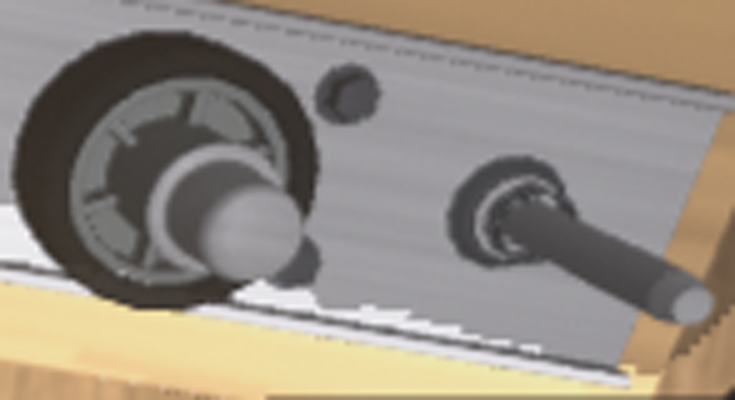

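Run:
```python
from h import *
cp=np.load("pics/w1cp.npy",allow_pickle=True).item()
print("cap",ray(cp,251.9,215,.0205),"tip",ray(cp,503.4,225.6,.086),"fin cap",ray(cp,365+252/5,165+232/5,.092))
d=np.load("pics/w1.npy");print(d[225,503],d[215,252])
s=sense();R=s["ee_rot"]
print(R.T@(np.array([.43,-.03,.22])-s["tcp_pos"]))
```

```text
cap [ 0.49282672 -0.28795809  0.0205    ] tip [ 0.48151236 -0.01927854  0.086     ] fin cap [ 0.46322513 -0.11836918  0.092     ]
0.33756652 0.4029711
[-0.00295957 -0.01998139  0.2511922 ]
```

move_arm(increments="-1 0 -0.005 0.025 0 0 0;-1 0 -0.01 0.07 0 0 0;-1 0 -0.02 0.115 0 0 0;-1 0 -0.02 0.16 0 0 0;-1 0 -0.02 0.205 0 0 0;-1 0 -0.02 0.24 0 0 0;-1 0 -0.02 0.26 0 0 0;-1 0 -0.02 0.26 0 0 0")

```text
time_s: 2.05
tcp_pos: [0.4333, -0.0199, 0.2204]
ee_rot: [[1.0, 0.0, -0.001], [0.001, 0.0, 1.0], [0.0, -1.0, 0.0]]
wrist_force: [0.1, 0.1, -0.7]
gripper_width: 0.996
```

move_arm(increments="-1 0 0 0 0 0 0;-1 0 0 0 0 0 0;-1 0 0 0 0 0 0;-1 0 0 0 0 0 0")

```text
time_s: 2.45
tcp_pos: [0.4334, -0.0213, 0.2202]
ee_rot: [[1.0, -0.0, 0.002], [-0.002, -0.0, 1.0], [-0.0, -1.0, -0.0]]
wrist_force: [0.2, 0.3, 0.3]
gripper_width: 1.002
```

Run:
```python
from h import *
s=sense();print(s["tcp_pos"],s["joint_velocities"].round(2),s["wrist_force"]);cp,p,d=snap("wrist","w2")
np.save("pics/w2cp.npy",cp,allow_pickle=True)
u,v=map(int,proj(cp,[.48,-.0195,.086]));print(u,v)
b=cv2.resize(p[v-40:v+40,u-50:u+50,::-1],None,fx=7,fy=7,interpolation=cv2.INTER_CUBIC)
cv2.imwrite("pics/c6.png",b);print(d[v-3:v+4:3,u-3:u+4:3])
```

```text
[ 0.43335866 -0.02129285  0.2201725 ] [ 0.4  -0.05  0.09 -0.08  0.07 -0.04] [0.16809664 0.28568036 0.26057272]
259 217
[[0.35870892 0.35740176 0.36022472]
 [0.35668844 0.35823506 0.3571272 ]
 [0.35770714 0.3568946  0.35828438]]
```

View pics/c6.png

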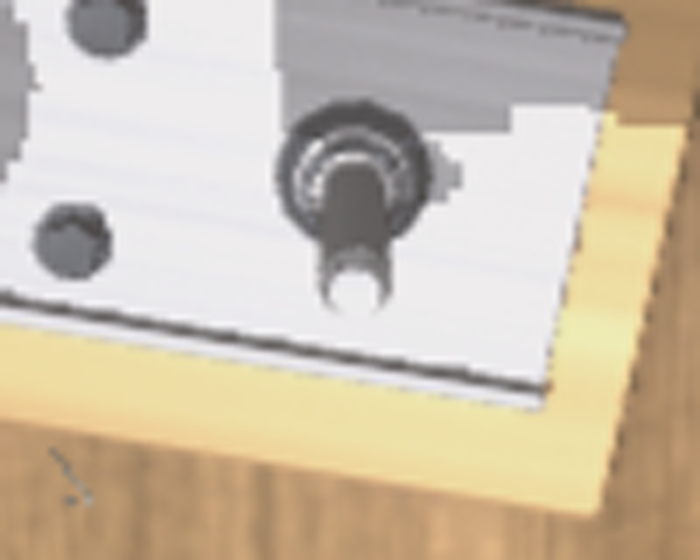

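Run:
```python
from h import *
cp=np.load("pics/w2cp.npy",allow_pickle=True).item()
print("tip",ray(cp,259.7,218.3,.086))
# ring base: crop x 278-436,y 98-248
print("base",ray(cp,209+355/7,177+173/7,.033))
```

```text
tip [ 0.48110406 -0.0189958   0.086     ]
base [ 0.4784011  -0.01860948  0.033     ]
```

move_arm(increments="-1 -0.003 0 0.025 0 0 0;-1 -0.008 0 0.07 0 0 0;-1 -0.013 0 0.115 0 0 0;-1 -0.02 0.01 0.16 0 0 0;-1 -0.026 0.02 0.205 0 0 0;-1 -0.032 0.035 0.25 0 0 0;-1 -0.036 0.045 0.28 0 0 0;-1 -0.036 0.048 0.296 0 0 0")

```text
time_s: 3.3
tcp_pos: [0.3966, 0.2771, 0.1709]
ee_rot: [[1.0, -0.002, -0.002], [0.002, -0.002, 1.0], [-0.002, -1.0, -0.002]]
wrist_force: [0.1, -0.6, 0.1]
gripper_width: 1.003
```

move_arm(increments="-1 0 0 0 0 0 0;-1 0 0 0 0 0 0;-1 0 0 0 0 0 0;-1 0 0 0 0 0 0")

```text
time_s: 3.7
tcp_pos: [0.3978, 0.2746, 0.1728]
ee_rot: [[1.0, 0.001, 0.002], [-0.002, 0.001, 1.0], [0.001, -1.0, 0.001]]
wrist_force: [-0.3, 0.5, 0.3]
gripper_width: 1.004
```

Run:
```python
from h import *
s=sense();print(s["tcp_pos"],s["joint_velocities"].round(2),s["joints"].round(1),s["wrist_force"]);cp,p,d=snap("wrist","w3")
np.save("pics/w3cp.npy",cp,allow_pickle=True)
u,v=map(int,proj(cp,[.444,.275,.038]));print(u,v)
b=cv2.resize(p[v-50:v+50,u-60:u+60,::-1],None,fx=6,fy=6,interpolation=cv2.INTER_CUBIC)
cv2.imwrite("pics/c7.png",b)
```

```text
[0.3978259  0.27462631 0.17283332] [ 0.1   0.02  0.02 -0.1   0.23 -0.11] [  53.9    8.6  -19.8    0.   -61.5 -144. ] [-0.30385541  0.4923643   0.34289409]
257 216
```

View pics/c7.png

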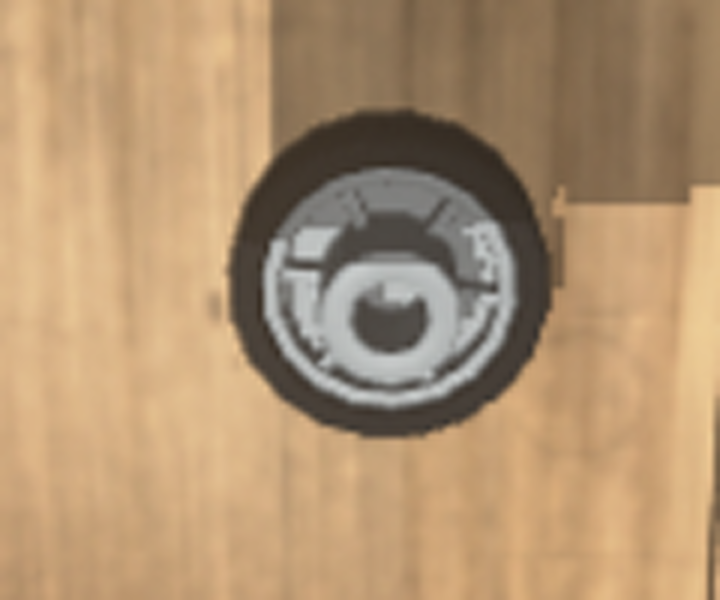

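Run:
```python
from h import *
cp=np.load("pics/w3cp.npy",allow_pickle=True).item()
w=ray(cp,262.2,219.2,.038);print("boss",w)
s=sense();R=s["ee_rot"];t=np.array([w[0],w[1],.045]);print(R.T@(t-s["tcp_pos"]),s["tcp_pos"])
```

```text
boss [0.44705395 0.27987513 0.038     ]
[0.04919192 0.12782728 0.00515989] [0.39778213 0.27470753 0.17279618]
```

move_arm(increments="-1 0.02 0.01 0.002 0 0 0;-1 0.049 0.03 0.005 0 0 0;-1 0.049 0.06 0.005 0 0 0;-1 0.049 0.09 0.005 0 0 0;-1 0.049 0.11 0.005 0 0 0;-1 0.049 0.125 0.005 0 0 0;-1 0.049 0.135 0.005 0 0 0;-1 0.049 0.135 0.005 0 0 0")

```text
time_s: 4.55
tcp_pos: [0.446, 0.2796, 0.0363]
ee_rot: [[1.0, -0.002, 0.001], [-0.001, -0.002, 1.0], [-0.002, -1.0, -0.002]]
wrist_force: [-0.1, 0.6, 0.1]
gripper_width: 1.002
```

Run:
```python
from h import *
s=sense();print(s["tcp_pos"],s["wrist_force"]);cp,p,d=snap("wrist","w4");s=sense();print(s["tcp_pos"],s["wrist_force"]);snap("scene","s4")
```

```text
[0.44601825 0.2795693  0.03629678] [-0.10421947  0.55507723  0.14622319]
[0.44660482 0.28023965 0.03725369] [ 0.2685553  -0.27921745 -0.39934873]
```

View pics/w4.png

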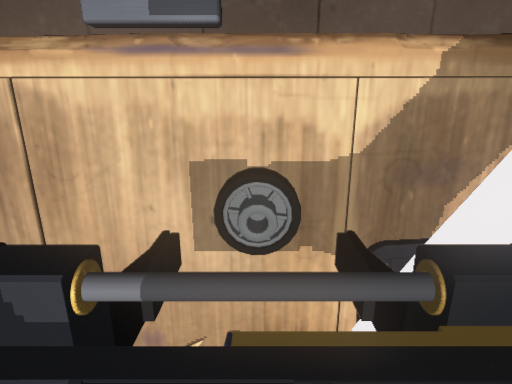

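View pics/s4.png

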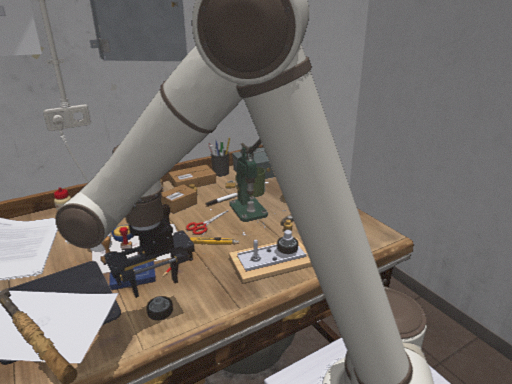

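Run:
```python
from h import *
s=sense();R=s["ee_rot"];T=s["tcp_pos"];print(T,camera_params("wrist")["xyz"])
for n in("scene","wrist"):
    cp=camera_params(n)
    for z in(-.0435,0,.0435):
        print(n,proj(cp,T+R@np.array([0,0,z])),proj(cp,T+R@np.array([0,-.05,z])))
d=np.load("pics/w4.npy");print(d[218,257],d[240,172],d[240,345],d[250,172])
d=np.load("pics/s4.npy");print(d[285,135],d[288,136],d[307,160],d[280,176])
p=cv2.imread("pics/s4.png");cv2.imwrite("pics/c8.png",cv2.resize(p[220:330,90:220],None,fx=5,fy=5,interpolation=cv2.INTER_CUBIC))
p=cv2.imread("pics/w4.png");cv2.imwrite("pics/c9.png",cv2.resize(p[150:310,110:410],None,fx=2.6,fy=2.6,interpolation=cv2.INTER_CUBIC))
```

```text
[0.44698903 0.28075277 0.03790556] [0.36855297 0.28055127 0.23849226]
scene (np.float64(174.30820627277234), np.float64(292.83634167122153)) (np.float64(172.26012628654632), np.float64(277.00358147387954))
scene (np.float64(157.43453360066496), np.float64(299.1886854802831)) (np.float64(154.94920514095645), np.float64(283.17127330921136))
scene (np.float64(139.8526322682265), np.float64(305.8076524503645)) (np.float64(136.89436541651975), np.float64(289.60401519626))
wrist (np.float64(193.22663878488737), np.float64(222.13901023496825)) (np.float64(174.80641502222926), np.float64(256.8767484166594))
wrist (np.float64(257.61748870507495), np.float64(222.0793966942886)) (np.float64(257.68434553651696), np.float64(256.79308939891234))
wrist (np.float64(321.9883705557679), np.float64(222.0198016402002)) (np.float64(340.52919898592137), np.float64(256.7094637699666))
0.23862357 0.16560017 0.16327892 0.16145784
0.90943944 0.91391206 0.96445596 0.96427673
```

View pics/c8.png

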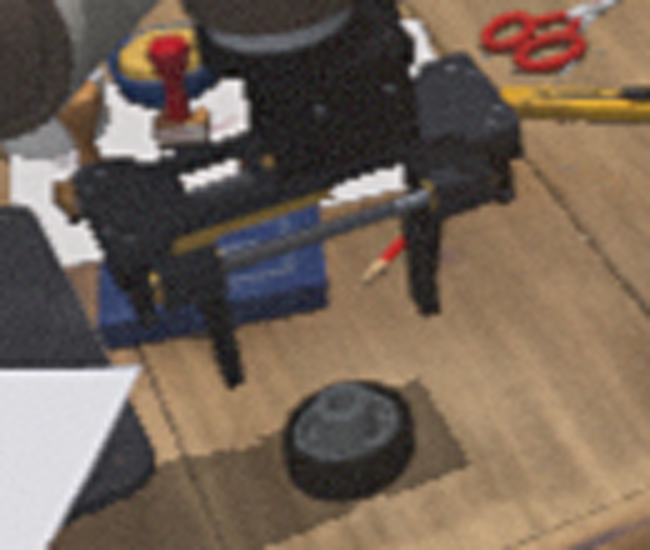

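View pics/c9.png

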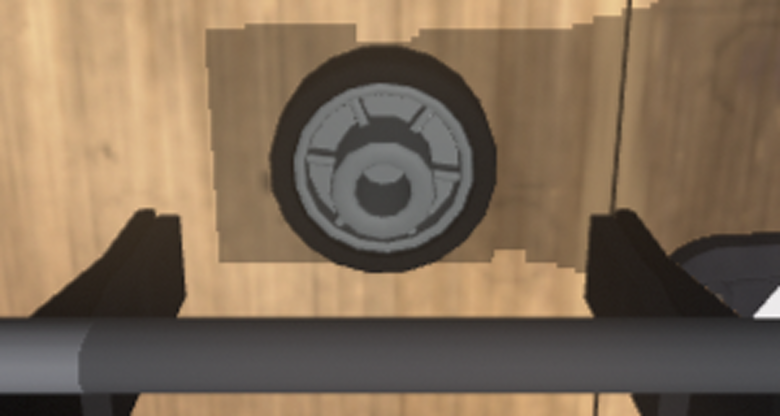

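move_arm(increments="0.1 0 0 0 0 0 0;0.1 0 0 0 0 0 0;0.1 0 0 0 0 0 0;0.1 0 0 0 0 0 0;0.1 0 0 0 0 0 0;0.1 0 0 0 0 0 0")

```text
time_s: 5.25
tcp_pos: [0.4464, 0.2806, 0.0373]
ee_rot: [[1.0, 0.0, 0.0], [-0.0, 0.0, 1.0], [0.0, -1.0, 0.0]]
wrist_force: [-0.0, 0.3, 0.2]
gripper_width: 0.543
```

Run:
```python
from h import *
s=sense();print(s["tcp_pos"],s["wrist_force"],s["gripper_width"]);snap("wrist","w5");snap("scene","s5")
p=cv2.imread("pics/s5.png");a=cv2.resize(p[220:330,90:220],None,fx=3.5,fy=3.5,interpolation=cv2.INTER_CUBIC)
p=cv2.imread("pics/w5.png");b=cv2.resize(p[130:310,170:350],None,fx=2.6,fy=2.6,interpolation=cv2.INTER_CUBIC)
o=np.zeros((470,455+468,3),np.uint8);o[:a.shape[0],:455]=a[:470];o[:b.shape[0],455:]=b[:470]
cv2.imwrite("pics/c10.png",cv2.resize(o,(800,407)))
```

```text
[0.44644165 0.28058066 0.03731599] [-0.0273957   0.28860029  0.19035173] 0.5434086697063427
```

View pics/c10.png

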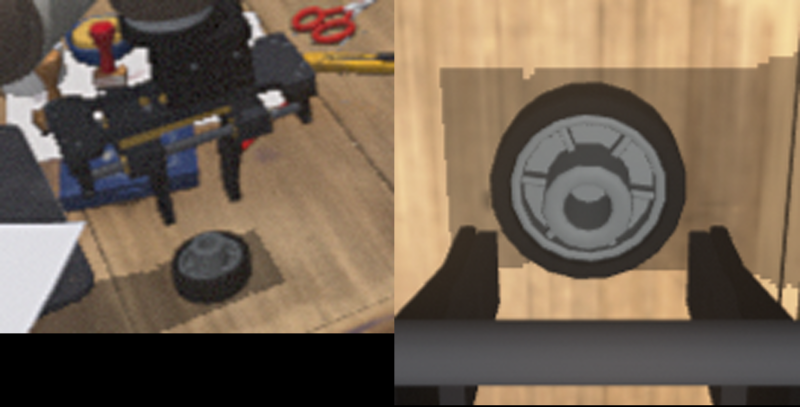

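Run:
```python
from h import *
cp=camera_params("scene");d=np.load("pics/s5.npy");T=sense()["tcp_pos"];R=np.array(cp["orientation"])
for u0,v0 in((145,291),(167,284),(159,299)):
  for dv in (-12,-8,-4,-2,0):
    v=v0+dv
    z=d[v,u0];P=cp["xyz"]+R@np.array([(u0-cp["cx"])/cp["fx"]*z,(v-cp["cy"])/cp["fy"]*z,z]);print(u0,v,(P-T).round(4))
```

```text
145 279 [-0.0089  0.0232  0.08  ]
145 283 [-0.0098  0.0249  0.0696]
145 287 [-0.0133  0.0271  0.0612]
145 289 [-0.011   0.0275  0.0537]
145 291 [-0.01    0.028   0.0472]
167 272 [-0.0103 -0.0294  0.0792]
167 276 [-0.0116 -0.0277  0.0689]
167 280 [-0.0095 -0.0269  0.0556]
167 282 [-0.0134 -0.0253  0.053 ]
167 284 [-0.0115 -0.0251  0.0456]
159 287 [ 0.0861 -0.0278 -0.0363]
159 291 [ 0.0722 -0.023  -0.0376]
159 295 [ 0.056  -0.0177 -0.0366]
159 297 [ 0.0077 -0.006  -0.0007]
159 299 [ 0.0029 -0.0041 -0.0026]
```

move_arm(increments="0.1 0 0.004 0 0 0 0;0.1 0 0.01 0 0 0 0;0.3 0 0.01 0 0 0 0;0.5 0 0.01 0 0 0 0;0.6 0 0.01 0 0 0 0;0.6 0 0.01 0 0 0 0;0.6 0 0.01 0 0 0 0")

```text
time_s: 6.05
tcp_pos: [0.4465, 0.2807, 0.0274]
ee_rot: [[1.0, 0.0, 0.0], [-0.0, 0.0, 1.0], [0.0, -1.0, 0.0]]
wrist_force: [0.4, -0.1, -0.3]
gripper_width: 0.21
```

Run:
```python
from h import *
s=sense();print(s["tcp_pos"],s["wrist_force"],s["gripper_width"]);snap("wrist","w6")
```

```text
[0.44653162 0.28065759 0.02740164] [ 0.42678477 -0.07070743 -0.3366903 ] 0.2099168669658364
```

View pics/w6.png

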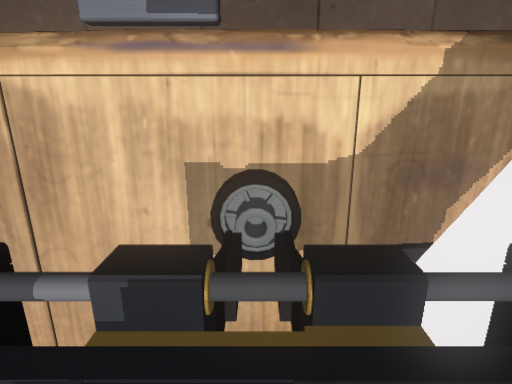

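move_arm(increments="0.1 0 0 0 0 0 0;0.1 0 0 0 0 0 0;0.1 0 0.01 0 0 0 0;0.1 0 0.02 0 0 0 0;0.1 0 0.026 0 0 0 0;0.1 0 0.03 0 0 0 0;0.1 0 0.03 0 0 0 0")

```text
time_s: 6.8
tcp_pos: [0.446, 0.2801, -0.0037]
ee_rot: [[1.0, -0.001, 0.0], [-0.0, -0.001, 1.0], [-0.001, -1.0, -0.001]]
wrist_force: [0.3, 0.4, 0.1]
gripper_width: 0.447
```

```bash
cat > two.py <<'E'
import sys
from h import *
t=sys.argv[1];s=sense();print(s["tcp_pos"],s["wrist_force"],s["gripper_width"]);w,_,_=snap("wrist","w"+t);snap("scene","s"+t)
np.save(f"pics/w{t}cp.npy",w,allow_pickle=True)
c=[int(x) for x in proj(camera_params("scene"),s["tcp_pos"])]
p=cv2.imread(f"pics/s{t}.png");u,v=c;v0=max(0,v-70);u0=max(0,u-50);a=cv2.resize(p[v0:v0+100,u0:u0+100],(400,400),interpolation=cv2.INTER_CUBIC)
p=cv2.imread(f"pics/w{t}.png");b=cv2.resize(p[130:310,170:350],(400,400),interpolation=cv2.INTER_CUBIC)
cv2.imwrite(f"pics/t{t}.png",np.hstack([a,b]));print("scene crop origin",u0,v0,"x4; wrist crop 170,130 x2.222; tcp",c)
cp=camera_params("scene");d=np.load(f"pics/s{t}.npy")
E
python3 two.py 7
```

```text
[ 0.44602151  0.28006968 -0.00373612] [0.31596586 0.44938657 0.09829041] 0.44736251647689107
scene crop origin 109 242 x4; wrist crop 170,130 x2.222; tcp [159, 312]
```

View pics/t7.png

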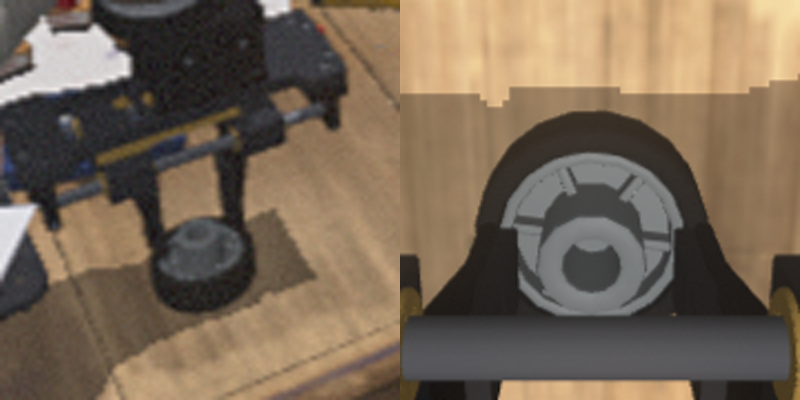

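move_arm(increments="0.1 0 0.003 0 0 0 0;0.1 0 0.006 0 0 0 0;0.1 0 0.008 0 0 0 0;0.1 0 0.008 0 0 0 0")

```text
time_s: 7.3
tcp_pos: [0.4463, 0.2803, -0.011]
ee_rot: [[1.0, -0.0, 0.0], [-0.0, -0.0, 1.0], [-0.0, -1.0, -0.0]]
wrist_force: [-0.7, 0.5, -1.0]
gripper_width: 0.455
```

```bash
python3 two.py 8
python3 - <<'E'
from h import *
cp=camera_params("scene");d=np.load("pics/s8.npy");T=sense()["tcp_pos"];R=np.array(cp["orientation"])
p=cv2.imread("pics/s8.png")
cv2.imwrite("pics/c11.png",cv2.resize(p[260:330,125:200],None,fx=8,fy=8,interpolation=cv2.INTER_CUBIC))
E
```

```text
[ 0.44625752  0.28034886 -0.01104881] [-0.653999    0.49122597 -0.9508394 ] 0.4553105678462824
scene crop origin 110 244 x4; wrist crop 170,130 x2.222; tcp [160, 314]
```

View pics/c11.png

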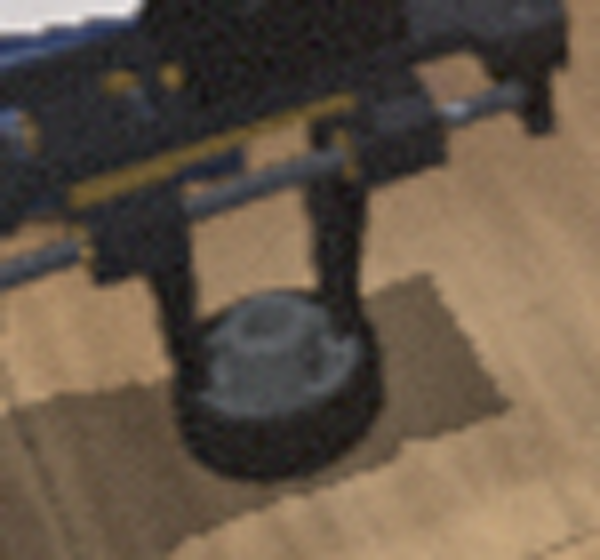

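move_arm(increments="0.3 0 0 0 0 0 0;0.6 0 0 0 0 0 0;0.6 0 0 0 0 0 0;0.6 0 0 0 0 0 0;0.6 0 0 0 0 0 0;0.6 0 0 0 0 0 0")

```text
time_s: 8.0
tcp_pos: [0.4464, 0.2803, -0.0107]
ee_rot: [[1.0, -0.0, 0.0], [-0.0, -0.0, 1.0], [-0.0, -1.0, -0.0]]
wrist_force: [-0.9, -1.2, 1.9]
gripper_width: 0.307
```

```bash
python3 two.py 9
```

```text
[ 0.44635345  0.28027794 -0.01067869] [-0.90020901 -1.22945061  1.94589759] 0.3066635983485204
scene crop origin 110 244 x4; wrist crop 170,130 x2.222; tcp [160, 314]
```

View pics/t9.png

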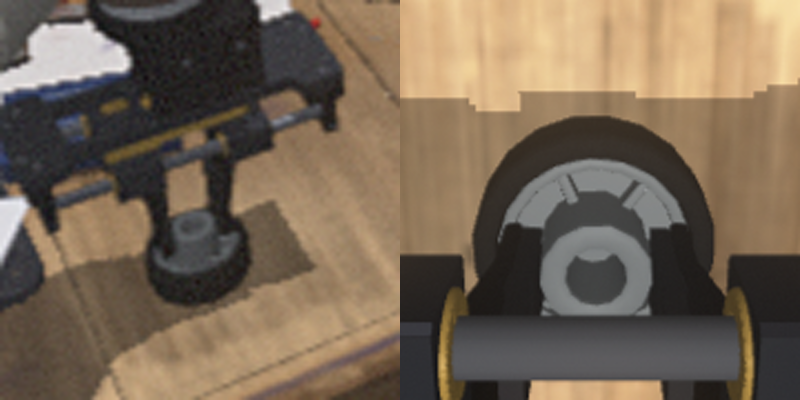

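move_arm(increments="1 0 0 0 0 0 0;1 0 -0.01 0 0 0 0;1 0 -0.03 0 0 0 0;1 0 -0.06 0 0 0 0;1 0 -0.09 0 0 0 0;1 0 -0.11 0 0 0 0;1 0 -0.12 0 0 0 0;1 0 -0.12 0 0 0 0")

```text
time_s: 8.9
tcp_pos: [0.447, 0.2815, 0.1106]
ee_rot: [[1.0, 0.002, 0.0], [-0.0, 0.003, 1.0], [0.002, -1.0, 0.003]]
wrist_force: [0.8, -0.0, -2.7]
gripper_width: 0.314
```

```bash
python3 two.py 10
```

```text
[0.44699905 0.28147357 0.1106183 ] [ 0.78756182 -0.02902557 -2.66198398] 0.313947663556447
scene crop origin 103 205 x4; wrist crop 170,130 x2.222; tcp [153, 275]
```

View pics/t10.png

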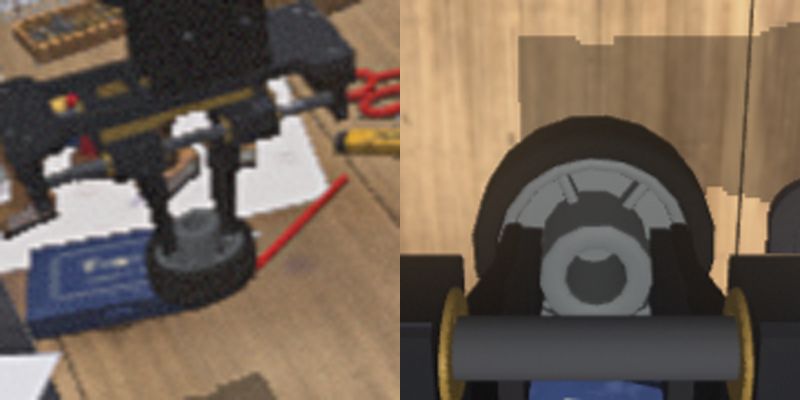

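Run:
```python
from h import *
cp=np.load("pics/w10cp.npy",allow_pickle=True).item()
p=cv2.imread("pics/w10.png");cv2.imwrite("pics/c12.png",cv2.resize(p[215:285,215:305],None,fx=8,fy=8,interpolation=cv2.INTER_CUBIC))
s=sense();print(s["tcp_pos"],ray(cp,258.4,255,s["tcp_pos"][2]+.0487)-s["tcp_pos"])
```

```text
[0.44574333 0.28021263 0.10831374] [0.00197704 0.00152742 0.0487    ]
```

View pics/c12.png

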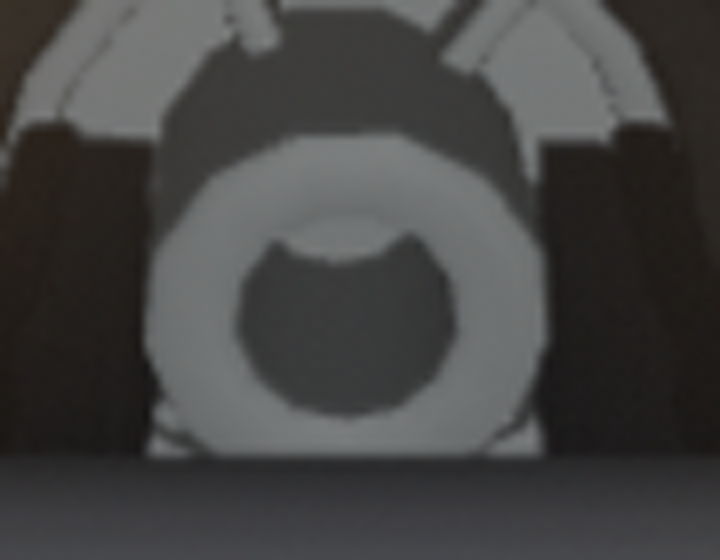

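move_arm(increments="1 0.002 0 -0.02 0 0 0;1 0.006 0 -0.06 0 0 0;1 0.011 0 -0.105 0 0 0;1 0.017 0 -0.15 0 0 0;1 0.023 0 -0.195 0 0 0;1 0.028 0 -0.24 0 0 0;1 0.032 0 -0.28 0 0 0;1 0.034 0 -0.3 0 0 0")

```text
time_s: 9.8
tcp_pos: [0.4785, -0.0231, 0.1078]
ee_rot: [[1.0, -0.004, 0.004], [-0.004, -0.001, 1.0], [-0.004, -1.0, -0.001]]
wrist_force: [0.1, 0.4, -1.9]
gripper_width: 0.308
```

move_arm(increments="1 0 0 0 0 0 0;1 0 0 0 0 0 0;1 0 0 0 0 0 0;1 0 0 0 0 0 0")

```text
time_s: 10.2
tcp_pos: [0.4802, -0.0187, 0.109]
ee_rot: [[1.0, -0.001, -0.001], [0.001, -0.0, 1.0], [-0.001, -1.0, -0.0]]
wrist_force: [0.1, 0.9, -1.7]
gripper_width: 0.304
```

```bash
python3 two.py 11
python3 - <<'E'
from h import *
cp,p,d=snap("top","t11b")
cv2.imwrite("pics/c13.png",cv2.resize(p[175:255,200:320,::-1],None,fx=6,fy=6,interpolation=cv2.INTER_CUBIC))
l=[sense() for _ in range(5)];print([x["tcp_pos"].round(4) for x in l])
E
```

```text
[ 0.48019351 -0.01867451  0.10901412] [ 0.1181917   0.92982275 -1.69375257] 0.3041384482352832
scene crop origin 204 163 x4; wrist crop 170,130 x2.222; tcp [254, 233]
[array([ 0.4804, -0.0187,  0.1092]), array([ 0.4804, -0.0187,  0.1092]), array([ 0.4804, -0.0187,  0.1092]), array([ 0.4804, -0.0187,  0.1092]), array([ 0.4804, -0.0187,  0.1092])]
```

View pics/t11.png

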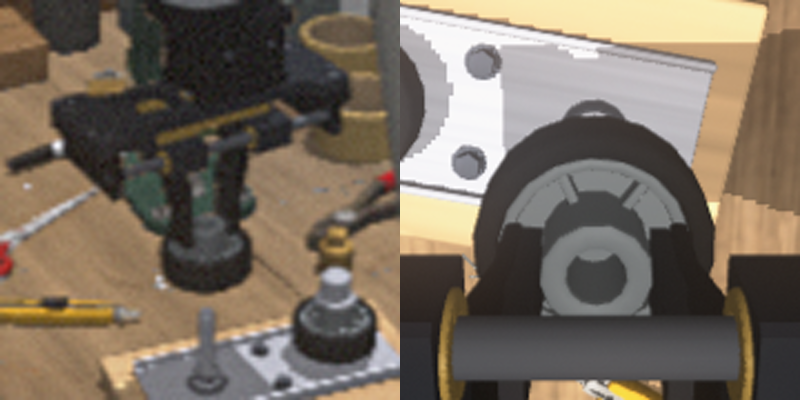

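View pics/c13.png

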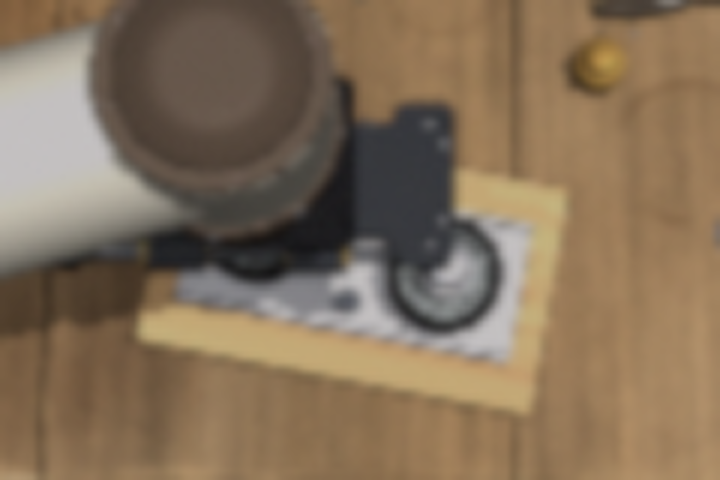

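Run:
```python
from h import *
cp=camera_params("scene")
P=[.4808,-.0190,.086];print(proj(cp,P),proj(cp,[.4808,-.019,.158]),proj(cp,[.4818,-.019,.158]),proj(cp,[.4808,-.018,.158]))
p=cv2.imread("pics/s11.png");cv2.imwrite("pics/c14.png",cv2.resize(p[205:270,225:285],None,fx=9,fy=9,interpolation=cv2.INTER_CUBIC))
```

```text
(np.float64(255.00248916648806), np.float64(239.84863102713)) (np.float64(254.71394935553636), np.float64(217.85276631823768)) (np.float64(254.5272585535764), np.float64(217.69271035960654)) (np.float64(254.3996827770971), np.float64(217.95238384733682))
```

View pics/c14.png

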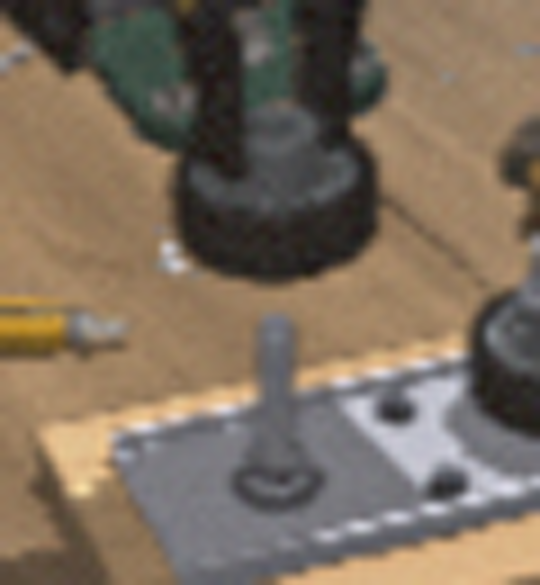

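move_arm(increments="1 0 0.01 0 0 0 0;1 0 0.02 0 0 0 0;1 0 0.028 0 0 0 0;1 0 0.032 0 0 0 0;1 0 0.034 0 0 0 0;1 0 0.036 0 0 0 0;1 0 0.038 0 0 0 0")

```text
time_s: 11.05
tcp_pos: [0.4807, -0.0194, 0.0713]
ee_rot: [[1.0, 0.001, 0.0], [-0.0, 0.0, 1.0], [0.001, -1.0, 0.0]]
wrist_force: [-0.3, 0.4, -1.4]
gripper_width: 0.309
```

Run:
```python
from h import *
s=sense();print(s["tcp_pos"],s["wrist_force"],s["moment"])
snap("scene","s12");p=cv2.imread("pics/s12.png");cv2.imwrite("pics/c15.png",cv2.resize(p[205:270,225:285],None,fx=9,fy=9,interpolation=cv2.INTER_CUBIC))
snap("wrist","w12");p=cv2.imread("pics/w12.png");cv2.imwrite("pics/c16.png",cv2.resize(p[215:285,215:305],None,fx=8,fy=8,interpolation=cv2.INTER_CUBIC)*1)
```

```text
[ 0.48068258 -0.01942055  0.07132827] [-0.28261105  0.35250925 -1.41253559] [-0.01493414  0.03018955 -0.08301414]
```

View pics/c15.png

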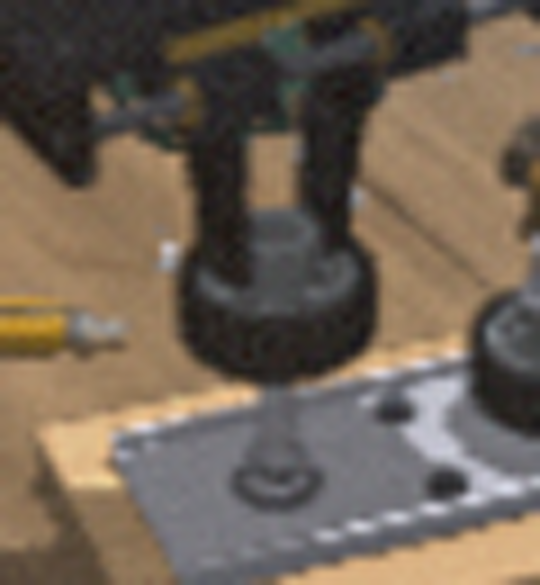

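View pics/c16.png

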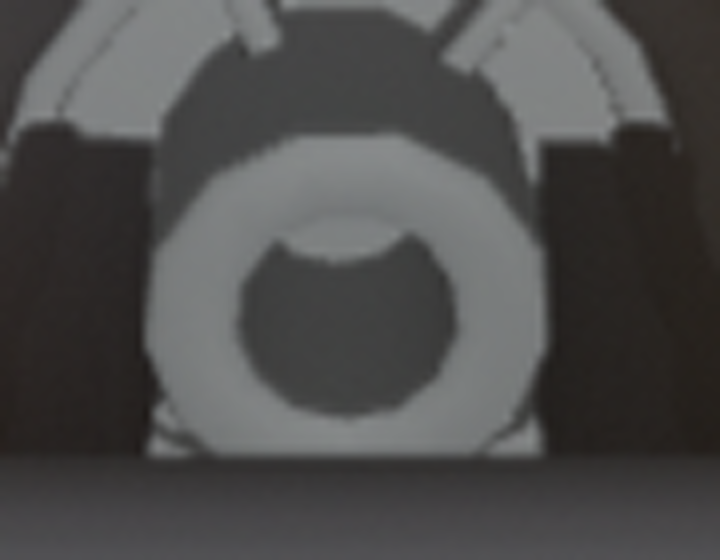

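move_arm(increments="1 0 0.002 0 0 0 0;1 0 0.004 0 0 0 0;1 0 0.006 0 0 0 0;1 0 0.008 0 0 0 0;1 0 0.008 0 0 0 0")

```text
time_s: 11.65
tcp_pos: [0.4804, -0.0194, 0.063]
ee_rot: [[1.0, -0.0, 0.0], [-0.0, -0.0, 1.0], [-0.0, -1.0, -0.0]]
wrist_force: [-0.1, 0.2, -1.4]
gripper_width: 0.312
```

Run:
```python
from h import *
s=sense();print(s["tcp_pos"],s["wrist_force"],s["moment"])
snap("wrist","w13");p=cv2.imread("pics/w13.png");cv2.imwrite("pics/c17.png",cv2.resize(p[215:285,215:305],None,fx=6,fy=6,interpolation=cv2.INTER_CUBIC)*1)
```

```text
[ 0.48036296 -0.0194215   0.06298093] [-0.12613961  0.23077014 -1.43113027] [-0.01000104 -0.10217506 -0.01421893]
```

View pics/c17.png

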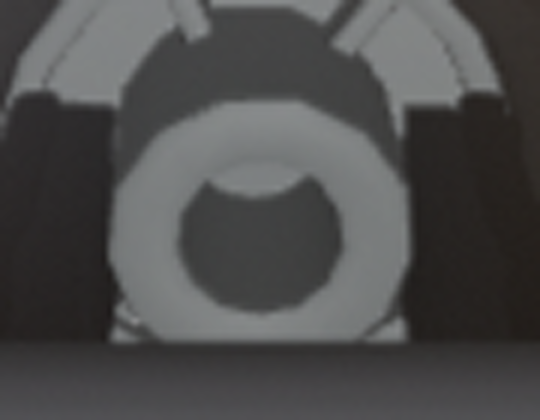

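move_arm(increments="1 0 0.004 0 0 0 0;1 0 0.008 0 0 0 0;1 0 0.013 0 0 0 0;1 0 0.018 0 0 0 0;1 0 0.023 0 0 0 0;1 0 0.028 0 0 0 0;1 0 0.031 0 0 0 0;1 0 0.031 0 0 0 0")

```text
time_s: 12.5
tcp_pos: [0.4805, -0.0194, 0.0318]
ee_rot: [[1.0, -0.0, 0.0], [-0.0, -0.0, 1.0], [-0.0, -1.0, -0.0]]
wrist_force: [0.9, 0.7, -2.4]
gripper_width: 0.311
```

move_arm(increments="1 0 0.002 0 0 0 0;1 0 0.003 0 0 0 0;1 0 0.004 0 0 0 0;1 0 0.004 0 0 0 0")

```text
time_s: 12.9
tcp_pos: [0.4805, -0.0194, 0.0283]
ee_rot: [[1.0, 0.0, 0.0], [-0.0, 0.0, 1.0], [0.0, -1.0, 0.0]]
wrist_force: [0.8, 0.5, -2.3]
gripper_width: 0.309
```

move_arm(increments="0.1 0 0 0 0 0 0;0.1 0 0 0 0 0 0;0.1 0 0 0 0 0 0;0.1 0 -0.01 0 0 0 0;0 0 -0.03 0 0 0 0;0 0 -0.06 0 0 0 0;-0.2 0 -0.1 0 0 0 0;-0.2 0 -0.13 0 0 0 0")

```text
time_s: 13.7
tcp_pos: [0.481, -0.0195, 0.1615]
ee_rot: [[1.0, 0.003, -0.0], [0.0, 0.0, 1.0], [0.003, -1.0, 0.0]]
wrist_force: [0.5, 0.4, -1.0]
gripper_width: 0.572
```

```bash
python3 two.py 14
```

```text
[ 0.48101385 -0.01948936  0.16147795] [ 0.53643464  0.37248039 -1.04852682] 0.572022781413721
scene crop origin 204 146 x4; wrist crop 170,130 x2.222; tcp [254, 216]
```

View pics/w14.png

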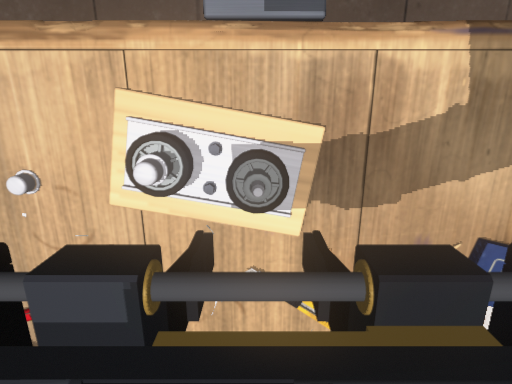

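View pics/t14.png

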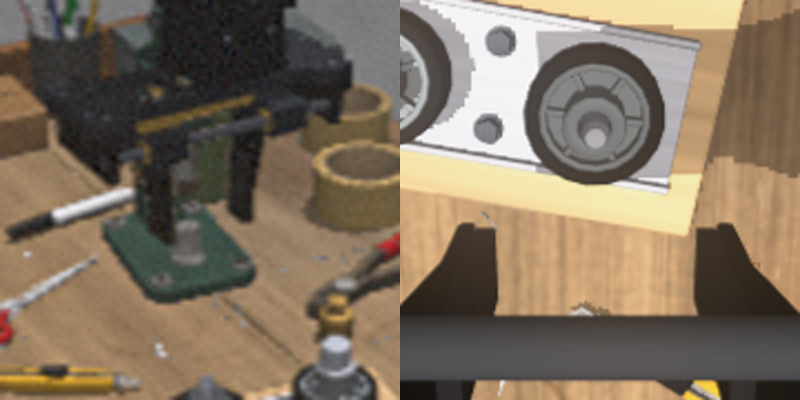

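move_arm(increments="-0.2 -0.02 0 -0.01 0 0 0;-0.2 -0.05 0 -0.04 0 0 0;-0.2 -0.055 0 -0.085 0 0 0;-0.2 -0.055 0 -0.13 0 0 0;-0.2 -0.055 0 -0.175 0 0 0;-0.2 -0.05 0 -0.22 0 0 0;-0.2 -0.04 0.005 -0.255 0 0 0;-0.2 -0.036 0.01 -0.268 0 0 0")

```text
time_s: 14.6
tcp_pos: [0.4444, -0.2901, 0.1478]
ee_rot: [[1.0, -0.0, 0.003], [-0.003, -0.0, 1.0], [-0.0, -1.0, -0.0]]
wrist_force: [0.2, 0.3, -0.9]
gripper_width: 0.601
```

move_arm(increments="-0.2 0 0 0 0 0 0;-0.2 0 0 0 0 0 0;-0.2 0 0 0 0 0 0;-0.2 0 0 0 0 0 0")

```text
time_s: 15.0
tcp_pos: [0.4444, -0.2864, 0.1488]
ee_rot: [[1.0, 0.001, -0.002], [0.002, -0.0, 1.0], [0.001, -1.0, -0.0]]
wrist_force: [-0.5, -0.8, -0.1]
gripper_width: 0.599
```

```bash
python3 two.py 15
python3 - <<'E'
from h import *
cp=np.load("pics/w14cp.npy",allow_pickle=True).item()
print("tip-tcp",ray(cp,258.2,192.1,.086)-np.array([.4810,-.0195,.1615]))
cp=np.load("pics/w15cp.npy",allow_pickle=True).item();u,v=map(int,proj(cp,[.493,-.288,.02]));print(u,v)
p=cv2.imread("pics/w15.png");cv2.imwrite("pics/c18.png",cv2.resize(p[v-35:v+35,u-40:u+40],None,fx=8,fy=8,interpolation=cv2.INTER_CUBIC))
E
```

```text
[ 0.44440398 -0.28637905  0.14877792] [-0.45659603 -0.84599645 -0.05233789] 0.5986946041148239
scene crop origin 287 131 x4; wrist crop 170,130 x2.222; tcp [337, 201]
tip-tcp [ 0.000683    0.00062691 -0.0755    ]
256 220
```

View pics/c18.png

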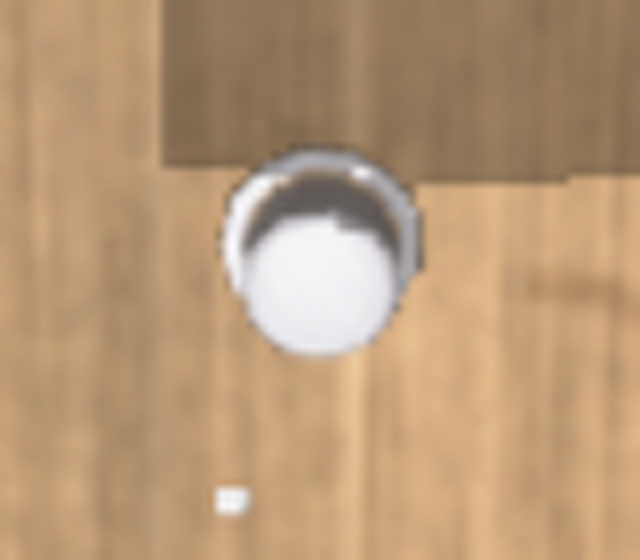

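Run:
```python
from h import *
cp=np.load("pics/w15cp.npy",allow_pickle=True).item()
print(ray(cp,256,220.6,.019),ray(cp,256,185+(148+100*.96)/8,.002),sense()["tcp_pos"])
```

```text
[ 0.49336329 -0.28804873  0.019     ] [ 0.49357915 -0.288121    0.002     ] [ 0.44450434 -0.28663701  0.14877988]
```

move_arm(increments="-0.2 0.015 0.01 0 0 0 0;-0.2 0.048 0.03 -0.001 0 0 0;-0.2 0.048 0.07 -0.001 0 0 0;-0.2 0.048 0.11 -0.001 0 0 0;-0.1 0.048 0.14 -0.001 0 0 0;0 0.048 0.155 -0.001 0 0 0;0 0.048 0.165 -0.001 0 0 0;0 0.048 0.165 -0.001 0 0 0")

```text
time_s: 15.9
tcp_pos: [0.4918, -0.2879, -0.0177]
ee_rot: [[1.0, -0.002, -0.0], [0.0, 0.001, 1.0], [-0.002, -1.0, 0.001]]
wrist_force: [-0.0, 0.3, -0.9]
gripper_width: 0.504
```

```bash
python3 two.py 16
```

```text
[ 0.491753   -0.28793454 -0.01770894] [-0.01844341  0.29180472 -0.85907961] 0.5040530043012209
scene crop origin 274 170 x4; wrist crop 170,130 x2.222; tcp [324, 240]
```

View pics/t16.png

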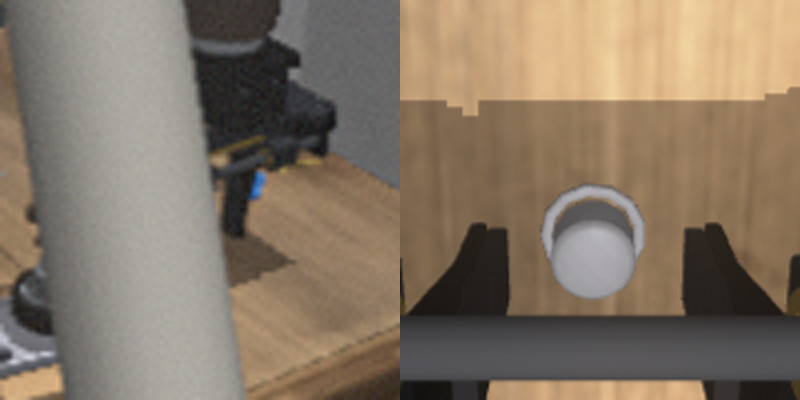

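Run:
```python
from h import *
cp=camera_params("scene");d=np.load("pics/s16.npy");R=np.array(cp["orientation"]);T=sense()["tcp_pos"]
p=cv2.imread("pics/s16.png")
for v in range(220,232):
  for u in(330,332,334):
    z=d[v,u];P=cp["xyz"]+R@np.array([(u-cp["cx"])/cp["fx"]*z,(v-cp["cy"])/cp["fy"]*z,z]);print(u,v,P.round(4),p[v,u].tolist(),end=' | ')
  print()
print(T)
```

```text
330 220 [ 0.4968 -0.3096  0.0498] [45, 49, 53] | 332 220 [ 0.4874 -0.3095  0.0546] [31, 35, 38] | 334 220 [ 0.4843 -0.3152  0.0544] [26, 27, 34] | 
330 221 [ 0.4966 -0.3098  0.0461] [40, 39, 44] | 332 221 [ 0.4848 -0.3074  0.053 ] [41, 40, 40] | 334 221 [ 0.4827 -0.314   0.052 ] [34, 37, 38] | 
330 222 [ 0.4934 -0.3072  0.0448] [34, 40, 44] | 332 222 [ 0.4854 -0.3083  0.0486] [37, 39, 37] | 334 222 [ 0.4802 -0.312   0.0501] [29, 25, 25] | 
330 223 [ 0.4934 -0.3076  0.0409] [37, 41, 40] | 332 223 [ 0.4852 -0.3085  0.0449] [43, 43, 44] | 334 223 [ 0.4794 -0.3117  0.0469] [39, 41, 41] | 
330 224 [ 0.494  -0.3085  0.0365] [38, 35, 37] | 332 224 [ 0.4851 -0.3088  0.0411] [32, 33, 38] | 334 224 [ 0.481  -0.3136  0.0417] [39, 37, 45] | 
330 225 [ 0.494  -0.3089  0.0326] [33, 33, 38] | 332 225 [ 0.4837 -0.3079  0.0384] [36, 35, 37] | 334 225 [ 0.4825 -0.3154  0.0365] [33, 39, 40] | 
330 226 [ 0.4977 -0.3127  0.0256] [40, 38, 40] | 332 226 [ 0.4828 -0.3075  0.0352] [44, 44, 43] | 334 226 [ 0.4831 -0.3164  0.0321] [41, 44, 47] | 
330 227 [ 0.4908 -0.3067  0.0274] [33, 35, 38] | 332 227 [ 0.4834 -0.3083  0.0309] [42, 37, 39] | 334 227 [ 0.483  -0.3167  0.0283] [26, 28, 33] | 
330 228 [ 5.189e-01 -3.332e-01 -4.000e-04] [52, 59, 70] | 332 228 [ 0.4851 -0.3104  0.0255] [36, 37, 46] | 334 228 [ 0.4818 -0.3159  0.0254] [20, 32, 32] | 
330 229 [ 0.5114 -0.3267  0.0019] [61, 77, 87] | 332 229 [ 0.4807 -0.3066  0.0253] [48, 50, 59] | 334 229 [ 0.5047 -0.3382  0.0017] [42, 49, 59] | 
330 230 [ 0.5096 -0.3253 -0.0006] [65, 78, 92] | 332 230 [ 0.5072 -0.332  -0.0016] [64, 76, 90] | 334 230 [ 0.5003 -0.3344  0.0014] [59, 74, 86] | 
330 231 [ 0.5063 -0.3227 -0.0018] [62, 77, 87] | 332 231 [ 0.4991 -0.3247  0.0015] [62, 77, 89] | 334 231 [ 0.4956 -0.3304  0.0014] [62, 73, 87] | 
[ 0.49317773 -0.2885597  -0.01586606]
```

move_arm(increments="0 0 0.005 0 0 0 0;0 0 0.01 0 0 0 0;0 0 0.014 0 0 0 0;0 0 0.017 0 0 0 0;0 0 0.017 0 0 0 0")

```text
time_s: 16.5
tcp_pos: [0.4919, -0.2884, -0.0343]
ee_rot: [[1.0, -0.001, 0.0], [-0.0, 0.0, 1.0], [-0.001, -1.0, 0.0]]
wrist_force: [0.2, -0.7, 0.8]
gripper_width: 0.5
```

move_arm(increments="0.4 0 0 0 0 0 0;1 0 0 0 0 0 0;1 0 0 0 0 0 0;1 0 0 0 0 0 0;1 0 0 0 0 0 0;1 0 0 0 0 0 0")

```text
time_s: 17.1
tcp_pos: [0.4924, -0.2885, -0.0336]
ee_rot: [[1.0, 0.0, 0.0], [-0.0, -0.0, 1.0], [0.0, -1.0, -0.0]]
wrist_force: [0.2, 0.6, 1.2]
gripper_width: 0.241
```

```bash
python3 two.py 17
```

```text
[ 0.49244411 -0.28848025 -0.03359503] [0.24143218 0.55774042 1.20375185] 0.24080717972353693
scene crop origin 274 174 x4; wrist crop 170,130 x2.222; tcp [324, 244]
```

View pics/t17.png

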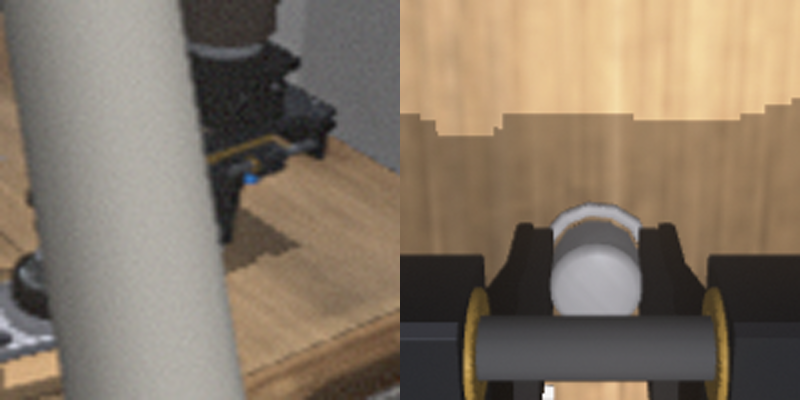

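move_arm(increments="1 0 -0.01 0 0 0 0;1 0 -0.04 0 0 0 0;1 -0.01 -0.08 0 0 0 0;1 -0.03 -0.115 0.01 0 0 0;1 -0.05 -0.134 0.04 0 0 0;1 -0.055 -0.134 0.085 0 0 0;1 -0.055 -0.134 0.13 0 0 0;1 -0.055 -0.134 0.175 0 0 0")

```text
time_s: 18.0
tcp_pos: [0.437, -0.1122, 0.1013]
ee_rot: [[1.0, 0.002, 0.001], [-0.001, 0.0, 1.0], [0.002, -1.0, 0.0]]
wrist_force: [0.7, -0.2, -0.3]
gripper_width: 0.241
```

```bash
python3 two.py 18; python3 -c "
from h import *
s=sense();print(s['ee_rot'].T@(np.array([.4801,-.0194,.100])-s['tcp_pos']))"
```

```text
[ 0.43697361 -0.11215344  0.10133949] [ 0.72880537 -0.18298772 -0.32449809] 0.24132305297516113
scene crop origin 241 162 x4; wrist crop 170,130 x2.222; tcp [291, 232]
[0.04326905 0.00148253 0.09006588]
```

View pics/t18.png

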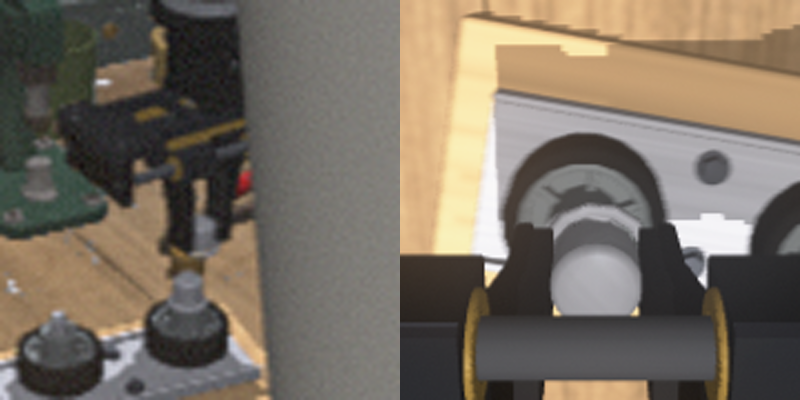

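move_arm(increments="1 0.01 0 0.03 0 0 0;1 0.025 0 0.06 0 0 0;1 0.038 0 0.085 0 0 0;1 0.043 0 0.094 0 0 0;1 0.043 0 0.094 0 0 0;1 0.043 0 0.094 0 0 0;1 0.043 0 0.094 0 0 0")

```text
time_s: 18.8
tcp_pos: [0.4796, -0.0205, 0.1002]
ee_rot: [[1.0, -0.001, 0.002], [-0.002, -0.0, 1.0], [-0.001, -1.0, -0.0]]
wrist_force: [-0.3, -0.6, -0.1]
gripper_width: 0.24
```

```bash
python3 two.py 19;  python3 - <<'E'
from h import *
p=cv2.imread("pics/s19.png");cv2.imwrite("pics/c19.png",cv2.resize(p[205:270,225:285],None,fx=9,fy=9,interpolation=cv2.INTER_CUBIC))
p=cv2.imread("pics/w19.png");cv2.imwrite("pics/c20.png",cv2.resize(p[190:285,205:315],None,fx=6,fy=6,interpolation=cv2.INTER_CUBIC))
print(sense()["tcp_pos"])
E
```

```text
[ 0.47962176 -0.02050075  0.10019576] [-0.2734728  -0.56555865 -0.12754169] 0.24045359368686753
scene crop origin 205 165 x4; wrist crop 170,130 x2.222; tcp [255, 235]
[ 0.47985526 -0.02038935  0.10027661]
```

View pics/c19.png

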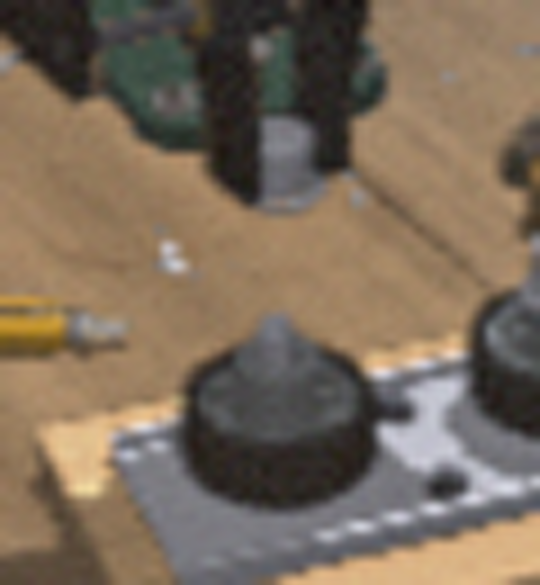

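View pics/c20.png

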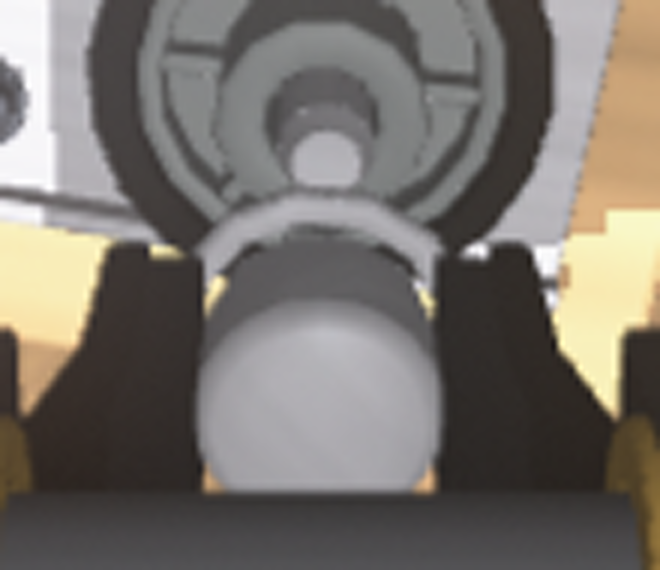

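Run:
```python
from h import *
cp=np.load("pics/w19cp.npy",allow_pickle=True).item();T=np.array([.4798,-.0204,.1002])
print(ray(cp,259.2,216.7,.086)-T)
print(ray(cp,258.5,221.7,.137)+[.0148,0,0]-T)
# dome: edges radius 11 at z~underside+.0185: 
print(ray(cp,258.3,190+299/6,.134+.0185)+[.011,0,0]-T)
```

```text
[ 0.00121617  0.00106342 -0.0142    ]
[8.68921849e-05 4.18714543e-04 3.68000000e-02]
[0.0001322  0.00026078 0.0523    ]
```

move_arm(increments="1 0.001 0 0.0007 0 0 0;1 0.001 0.015 0.0007 0 0 0;1 0.001 0.03 0.0007 0 0 0;1 0.001 0.04 0.0007 0 0 0;1 0.001 0.044 0.0007 0 0 0;1 0.001 0.044 0.0007 0 0 0")

```text
time_s: 19.5
tcp_pos: [0.4812, -0.0189, 0.0559]
ee_rot: [[1.0, -0.001, 0.0], [-0.0, -0.0, 1.0], [-0.001, -1.0, -0.0]]
wrist_force: [1.0, -0.0, -0.4]
gripper_width: 0.244
```

```bash
python3 two.py 20;  python3 - <<'E'
from h import *
p=cv2.imread("pics/s20.png");cv2.imwrite("pics/c21.png",cv2.resize(p[205:270,225:285],None,fx=9,fy=9,interpolation=cv2.INTER_CUBIC))
E
```

```text
[ 0.48118347 -0.01893576  0.05587837] [ 0.99911542 -0.00917051 -0.41041814] 0.24442574278001167
scene crop origin 205 178 x4; wrist crop 170,130 x2.222; tcp [255, 248]
```

View pics/c21.png

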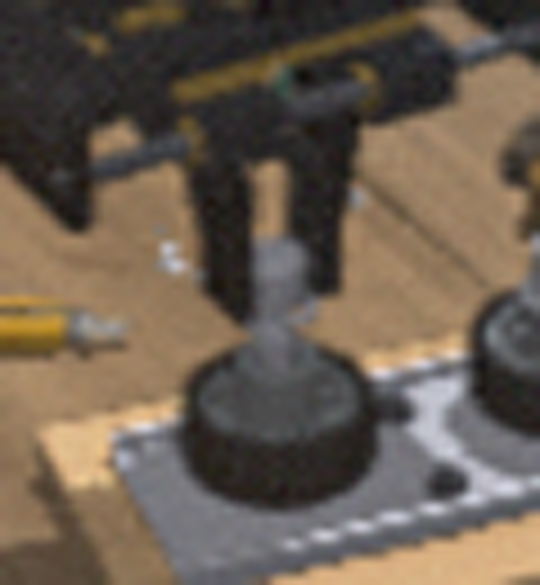

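move_arm(increments="1 0 0.002 0 0 0 0;1 0 0.004 0 0 0 0;1 0 0.006 0 0 0 0;1 0 0.0075 0 0 0 0;1 0 0.0085 0 0 0 0;1 0 0.0085 0 0 0 0")

```text
time_s: 20.2
tcp_pos: [0.4813, -0.0188, 0.0476]
ee_rot: [[1.0, -0.0, 0.0], [-0.0, -0.0, 1.0], [-0.0, -1.0, -0.0]]
wrist_force: [-0.6, -0.1, 0.0]
gripper_width: 0.242
```

move_arm(increments="1 0 0.001 0 0 0 0;1 0 0.002 0 0 0 0;1 0 0.002 0 0 0 0")

```text
time_s: 20.5
tcp_pos: [0.4812, -0.0189, 0.0456]
ee_rot: [[1.0, -0.001, 0.0], [-0.0, -0.0, 1.0], [-0.001, -1.0, -0.0]]
wrist_force: [0.3, -0.5, -1.0]
gripper_width: 0.24
```

move_arm(increments="1 0 0.001 0 0 0 0;1 0 0.001 0 0 0 0")

```text
time_s: 20.7
tcp_pos: [0.4811, -0.0189, 0.0446]
ee_rot: [[1.0, -0.001, 0.0], [-0.0, -0.0, 1.0], [-0.001, -1.0, -0.0]]
wrist_force: [-0.5, -0.7, -0.4]
gripper_width: 0.243
```

move_arm(increments="1 0 0.001 0 0 0 0;1 0 0.001 0 0 0 0")

```text
time_s: 20.9
tcp_pos: [0.4811, -0.019, 0.0436]
ee_rot: [[1.0, -0.001, 0.0], [-0.0, -0.0, 1.0], [-0.001, -1.0, -0.0]]
wrist_force: [-0.8, -1.6, 0.1]
gripper_width: 0.243
```

move_arm(increments="1 0 0.001 0 0 0 0;1 0 0.001 0 0 0 0")

```text
time_s: 21.1
tcp_pos: [0.4811, -0.019, 0.0427]
ee_rot: [[1.0, -0.001, 0.0], [-0.0, -0.0, 1.0], [-0.001, -1.0, -0.0]]
wrist_force: [-0.8, -2.1, 0.8]
gripper_width: 0.244
```

move_arm(increments="1 0 0.001 0 0 0 0;1 0 0.001 0 0 0 0")

```text
time_s: 21.3
tcp_pos: [0.4815, -0.0188, 0.0418]
ee_rot: [[1.0, 0.0, 0.0], [-0.0, 0.0, 1.0], [0.0, -1.0, 0.0]]
wrist_force: [-1.4, -1.0, 1.0]
gripper_width: 0.241
```

move_arm(increments="1 -0.0004 0 -0.0005 0 0 0;1 -0.0004 0.001 -0.0005 0 0 0;1 -0.0004 0.001 -0.0005 0 0 0")

```text
time_s: 21.6
tcp_pos: [0.4808, -0.0193, 0.0404]
ee_rot: [[1.0, -0.001, 0.0], [-0.0, -0.0, 1.0], [-0.001, -1.0, -0.0]]
wrist_force: [0.8, -2.9, -2.0]
gripper_width: 0.24
```

move_arm(increments="1 0 0.001 0 0 0 0;1 0 0.001 0 0 0 0")

```text
time_s: 21.8
tcp_pos: [0.4811, -0.0192, 0.0396]
ee_rot: [[1.0, 0.0, 0.0], [-0.0, 0.0, 1.0], [0.0, -1.0, 0.0]]
wrist_force: [-0.1, -2.0, -0.9]
gripper_width: 0.238
```

```bash
python3 two.py 21;  python3 - <<'E'
from h import *
p=cv2.imread("pics/s21.png");a=cv2.resize(p[205:270,225:285],(400,433),interpolation=cv2.INTER_CUBIC)
p=cv2.imread("pics/w21.png");b=cv2.resize(p[190:260,225:290],(400,433),interpolation=cv2.INTER_CUBIC)
cv2.imwrite("pics/c22.png",np.hstack([a,b]))
E
```

```text
[ 0.48113226 -0.01921817  0.03961454] [-0.09821614 -2.02981788 -0.86715729] 0.23756790205491163
scene crop origin 205 183 x4; wrist crop 170,130 x2.222; tcp [255, 253]
```

View pics/c22.png

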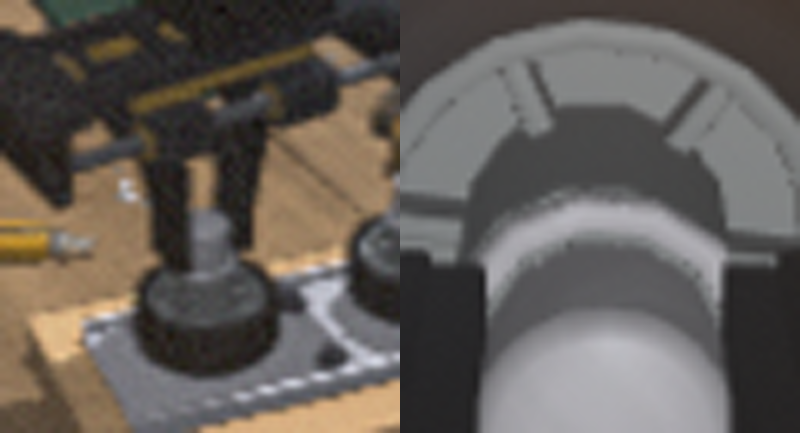

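Run:
```python
from h import *
for t in("19","20","21"):
    cp=np.load(f"pics/w{t}cp.npy",allow_pickle=True).item();d=np.load(f"pics/w{t}.npy");R=cp["orientation"]
    def P(u,v):
        z=np.median(d[v-1:v+2,u-1:u+2]);return (cp["xyz"]+R@np.array([(u-cp["cx"])/cp["fx"]*z,(v-cp["cy"])/cp["fy"]*z,z])).round(4)
    print(t,"dome",P(258,256),P(258,262),"flange",P(258,224),"boss/tyre",P(258,212),P(258,195))
```

```text
19 dome [ 0.4768 -0.0203  0.1549] [ 0.48   -0.0203  0.1552] flange [ 0.4666 -0.0203  0.1366] boss/tyre [ 0.4776 -0.0202  0.0856] [ 0.4687 -0.0202  0.0724]
20 dome [ 0.4783 -0.0187  0.1107] [ 0.4817 -0.0188  0.1107] flange [ 0.4683 -0.0187  0.0919] boss/tyre [ 0.4682 -0.0187  0.0721] [ 0.4642 -0.0186  0.0487]
21 dome [ 0.4785 -0.019   0.0937] [ 0.4815 -0.0191  0.0945] flange [ 0.4682 -0.019   0.0757] boss/tyre [ 0.4668 -0.019   0.0599] [ 0.4572 -0.019   0.0561]
```

move_arm(increments="1 0 0.0005 0 0 0 0")

```text
time_s: 22.0
tcp_pos: [0.4812, -0.0192, 0.0394]
ee_rot: [[1.0, 0.0, 0.0], [-0.0, 0.0, 1.0], [0.0, -1.0, 0.0]]
wrist_force: [0.0, -0.7, 2.2]
gripper_width: 0.242
```

move_arm(increments="1 0 0.0005 0 0 0 0")

```text
time_s: 22.1
tcp_pos: [0.4812, -0.0192, 0.039]
ee_rot: [[1.0, 0.0, -0.0], [0.0, -0.0, 1.0], [0.0, -1.0, -0.0]]
wrist_force: [-0.6, -1.1, 2.4]
gripper_width: 0.241
```

move_arm(increments="1 0 0.0005 0 0 0 0")

```text
time_s: 22.2
tcp_pos: [0.4812, -0.0192, 0.0385]
ee_rot: [[1.0, 0.0, -0.0], [0.0, -0.0, 1.0], [0.0, -1.0, -0.0]]
wrist_force: [-1.0, -1.6, 2.4]
gripper_width: 0.244
```

move_arm(increments="1 0 0 0 0 0 0")

```text
time_s: 22.3
tcp_pos: [0.4812, -0.0192, 0.0383]
ee_rot: [[1.0, 0.0, 0.0], [-0.0, 0.0, 1.0], [0.0, -1.0, 0.0]]
wrist_force: [-0.4, -0.9, 1.1]
gripper_width: 0.24
```

```bash
cat > dz.py <<'E'
import sys
from h import *
t=sys.argv[1];cp,p,d=snap("wrist","w"+t);R=cp["orientation"]
def P(u,v):
    z=np.median(d[v-1:v+2,u-2:u+3]);return (cp["xyz"]+R@np.array([(u-cp["cx"])/cp["fx"]*z,(v-cp["cy"])/cp["fy"]*z,z])).round(4)
s=sense();print(s["tcp_pos"],s["wrist_force"],s["gripper_width"],"dome",P(258,256),P(258,262),"flange",P(258,224))
for v in(190,195,200,205,210,215,218):print(v,P(258,v),P(240,v),P(276,v))
cv2.imwrite(f"pics/z{t}.png",cv2.resize(p[160:285,195:320,::-1],None,fx=5,fy=5,interpolation=cv2.INTER_CUBIC))
E
python3 dz.py 22
```

```text
[ 0.4811534  -0.01921636  0.03829137] [ 0.25463546 -1.19546826  1.0763556 ] 0.24508374741977762 dome [ 0.4784 -0.019   0.0927] [ 0.4818 -0.019   0.0928] flange [ 0.4683 -0.019   0.0742]
190 [ 0.4533 -0.019   0.0576] [ 0.4534 -0.0296  0.0574] [ 0.4535 -0.0083  0.0571]
195 [ 0.4571 -0.019   0.0553] [ 0.4566 -0.0297  0.0569] [ 0.4564 -0.0083  0.0577]
200 [ 0.4626 -0.0189  0.0476] [ 0.4602 -0.0299  0.0554] [ 0.4603 -0.0081  0.0552]
205 [ 0.4661 -0.0189  0.0473] [ 0.4659 -0.0303  0.0478] [ 0.4639 -0.0079  0.0538]
210 [ 0.467  -0.019   0.0542] [ 0.4693 -0.0304  0.0476] [ 0.4693 -0.0075  0.0477]
215 [ 0.4671 -0.019   0.063 ] [ 0.4708 -0.0302  0.0528] [ 0.4727 -0.0074  0.0476]
218 [ 0.4669 -0.019   0.0686] [ 0.4708 -0.0299  0.058 ] [ 0.4744 -0.0075  0.0487]
```

View pics/z22.png

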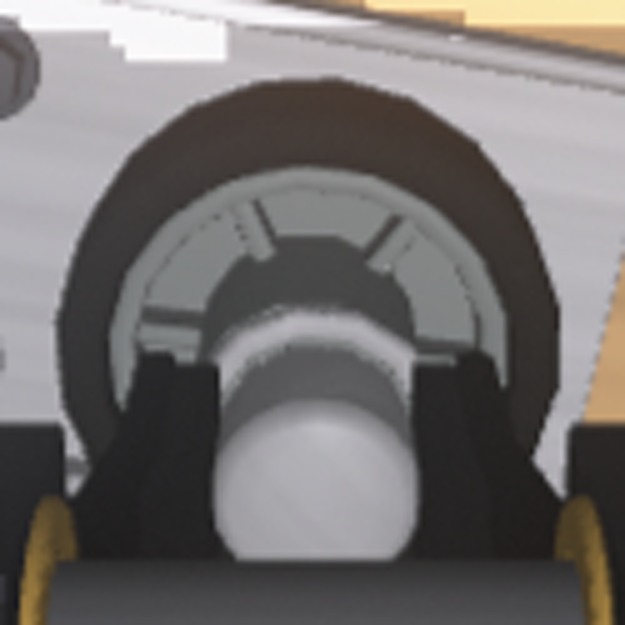

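move_arm(increments="1 0 0.0005 0 0 0 0")

```text
time_s: 22.45
tcp_pos: [0.4812, -0.0192, 0.0379]
ee_rot: [[1.0, 0.0, 0.0], [-0.0, 0.0, 1.0], [0.0, -1.0, 0.0]]
wrist_force: [-0.3, -1.5, 1.8]
gripper_width: 0.242
```

move_arm(increments="1 0 0.0005 0 0 0 0")

```text
time_s: 22.55
tcp_pos: [0.4811, -0.0192, 0.0374]
ee_rot: [[1.0, 0.0, 0.0], [-0.0, 0.0, 1.0], [0.0, -1.0, 0.0]]
wrist_force: [-0.7, -1.7, 3.2]
gripper_width: 0.243
```

move_arm(increments="1 0 0.0005 0 0 0 0")

```text
time_s: 22.65
tcp_pos: [0.4812, -0.0192, 0.0369]
ee_rot: [[1.0, 0.0, 0.0], [-0.0, 0.0, 1.0], [0.0, -1.0, 0.0]]
wrist_force: [-1.2, -1.4, 3.2]
gripper_width: 0.245
```

move_arm(increments="1 0 0.0005 0 0 0 0")

```text
time_s: 22.75
tcp_pos: [0.4811, -0.0192, 0.0363]
ee_rot: [[1.0, 0.0, 0.0], [-0.0, 0.0, 1.0], [0.0, -1.0, 0.0]]
wrist_force: [-0.2, -0.4, 2.9]
gripper_width: 0.246
```

move_arm(increments="1 0 0.0005 0 0 0 0")

```text
time_s: 22.85
tcp_pos: [0.4811, -0.0192, 0.0358]
ee_rot: [[1.0, 0.0, 0.0], [-0.0, 0.0, 1.0], [0.0, -1.0, 0.0]]
wrist_force: [0.2, -0.8, 4.1]
gripper_width: 0.243
```

move_arm(increments="1 0 0.0005 0 0 0 0")

```text
time_s: 22.95
tcp_pos: [0.4812, -0.0193, 0.0356]
ee_rot: [[1.0, 0.0, -0.0], [0.0, -0.0, 1.0], [0.0, -1.0, -0.0]]
wrist_force: [-1.3, -0.4, 7.7]
gripper_width: 0.24
```

```bash
python3 dz.py 23
```

```text
[ 0.48119461 -0.019279    0.03568916] [ 0.46784536 -1.41534462  5.355442  ] 0.2392335511554598 dome [ 0.4783 -0.0191  0.0904] [ 0.4815 -0.0191  0.0907] flange [ 0.468  -0.0191  0.0725]
190 [ 0.4534 -0.019   0.0549] [ 0.4534 -0.0297  0.0547] [ 0.4535 -0.0083  0.0545]
195 [ 0.457 -0.019  0.053] [ 0.4566 -0.0298  0.0544] [ 0.4564 -0.0083  0.055 ]
200 [ 0.4626 -0.019   0.0452] [ 0.4602 -0.0299  0.0529] [ 0.4602 -0.0081  0.0528]
205 [ 0.466 -0.019  0.045] [ 0.4659 -0.0304  0.0452] [ 0.464 -0.008  0.051]
210 [ 0.4672 -0.019   0.0513] [ 0.4694 -0.0305  0.0447] [ 0.4689 -0.0076  0.0462]
215 [ 0.4671 -0.019   0.0604] [ 0.4714 -0.0303  0.0487] [ 0.4726 -0.0075  0.0453]
218 [ 0.4669 -0.019   0.066 ] [ 0.4705 -0.0299  0.0562] [ 0.4746 -0.0075  0.0454]
```

move_arm(increments="1 0 0.0003 0 0 0 0")

```text
time_s: 23.1
tcp_pos: [0.4813, -0.0193, 0.0356]
ee_rot: [[1.0, 0.0, -0.0], [0.0, -0.0, 1.0], [0.0, -1.0, -0.0]]
wrist_force: [-2.7, -1.1, 9.3]
gripper_width: 0.243
```

move_arm(increments="1 0 0.0003 0 0 0 0")

```text
time_s: 23.2
tcp_pos: [0.4813, -0.0193, 0.0356]
ee_rot: [[1.0, 0.001, -0.0], [0.0, -0.0, 1.0], [0.001, -1.0, -0.0]]
wrist_force: [-2.8, -1.2, 10.3]
gripper_width: 0.242
```

move_arm(increments="1 0 0 0 0 0 0")

```text
time_s: 23.3
tcp_pos: [0.4813, -0.0193, 0.0356]
ee_rot: [[1.0, 0.001, -0.0], [0.0, -0.0, 1.0], [0.001, -1.0, -0.0]]
wrist_force: [-2.5, -1.5, 8.7]
gripper_width: 0.24
```

move_arm(increments="1 0 0.0004 0 0 0 0;1 0 0.0004 0 0 0 0")

```text
time_s: 23.5
tcp_pos: [0.4814, -0.0193, 0.0355]
ee_rot: [[1.0, 0.001, -0.001], [0.001, -0.0, 1.0], [0.001, -1.0, -0.0]]
wrist_force: [-3.3, -1.3, 11.7]
gripper_width: 0.25
```

```bash
python3 dz.py 24|head -1
```

```text
[ 0.48135733 -0.0192936   0.03555456] [-2.35942342 -1.50484589 12.034415  ] 0.2479785924551592 dome [ 0.4783 -0.0191  0.0905] [ 0.4817 -0.0191  0.0906] flange [ 0.4683 -0.0191  0.072 ]
```

move_arm(increments="0 0 0 0 0 0 0;0 0 0 0 0 0 0;0 0 0 0 0 0 0;0 0 0 0 0 0 0;0 0 -0.005 0 0 0 0;0 0 -0.02 0 0 0 0;0 0 -0.05 0 0 0 0;0 0 -0.09 0 0 0 0")

```text
time_s: 24.35
tcp_pos: [0.4795, -0.0195, 0.124]
ee_rot: [[1.0, -0.004, 0.0], [-0.0, -0.001, 1.0], [-0.004, -1.0, -0.001]]
wrist_force: [0.2, 1.3, 0.3]
gripper_width: 0.501
```

```bash
cat > lk.py <<'E'
import sys
from h import *
t=sys.argv[1];cp,p,d=snap("wrist","w"+t);R=cp["orientation"];snap("scene","s"+t)
u,v=map(int,proj(cp,[.4812,-.019,.09]));print(u,v)
z=np.median(d[v-1:v+2,u-1:u+2]);print(cp["xyz"]+R@np.array([(u-cp["cx"])/cp["fx"]*z,(v-cp["cy"])/cp["fy"]*z,z]))
s=sense();print(s["tcp_pos"],s["wrist_force"],s["gripper_width"])
a=cv2.resize(p[max(0,v-50):v+50,u-60:u+60,::-1],(480,400),interpolation=cv2.INTER_CUBIC)
q=cv2.imread(f"pics/s{t}.png");b=cv2.resize(q[215:280,230:320],(320,231),interpolation=cv2.INTER_CUBIC)
o=np.zeros((400,800,3),np.uint8);o[:,:480]=a;o[:231,480:]=b;cv2.imwrite(f"pics/l{t}.png",o)
E
python3 lk.py 25
```

```text
258 208
[ 0.48070186 -0.01923331  0.09043902]
[ 0.48515482 -0.01860355  0.12976651] [0.60516247 0.62312225 0.5972198 ] 0.5018361591753439
```

View pics/l25.png

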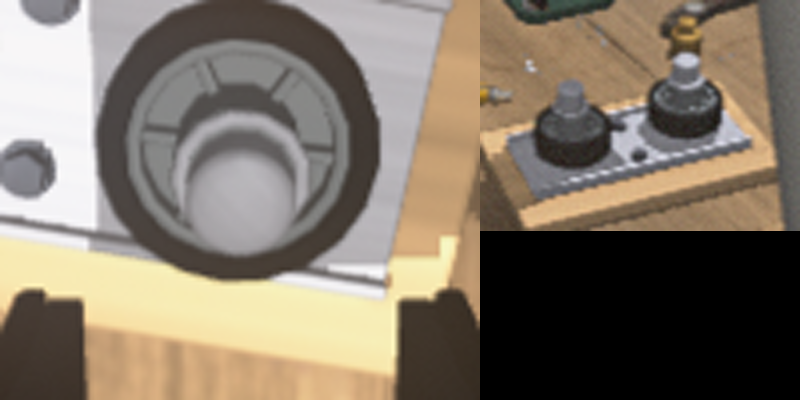

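Run:
```python
from h import *
cp,p,d=snap("wrist","w26");R=cp["orientation"];K=cp
v,u=np.mgrid[0:384,0:512]
X=np.stack([(u-cp["cx"])/cp["fx"]*d,(v-cp["cy"])/cp["fy"]*d,d],-1)@np.array(R).T+cp["xyz"]
r_=np.hypot(X[...,0]-.481,X[...,1]+.019)
m=(v<250)&(d>0)
for a,b in((0,8),(12.3,14.3),(21,25),(27,31)):
    k=m&(r_>a/1e3)&(r_<b/1e3)&(X[...,2]>.045);print(a,b,k.sum(),np.percentile(X[k][:,2],[10,50,90]).round(4))
s=sense();print(s["time_s"],s["tcp_pos"],s["wrist_force"])
```

```text
0 8 308 [0.0896 0.0904 0.0913]
12.3 14.3 247 [0.0493 0.0709 0.0724]
21 25 896 [0.0516 0.0536 0.1815]
27 31 1104 [0.0539 0.0553 0.1852]
24.5 [ 0.48307034 -0.01871503  0.12713611] [-1.12396513  0.73087277 -0.19287078]
```

Run:
```python
from h import *
print(r.finish_job())
```

```text
the job is handed in; nothing more can be done
None
```

The wheel is on the bare stub axle, boss up, with the push cap pressed home on the hub. The gripper let go and is clear, and I handed the job in at about 24.5 s of the 64 s.

- **Pressing:** The resistance jumped at a cap underside about 17 mm below the axle tip, which is where the wheel bottomed. I kept adding small steps until the wrist force held at about 12 N, well under the 25 N that cracks the hub.
- **After letting go:**
  - The cap top stayed at 90.4 mm over the worktop, the same height as while pressed.
  - The wheel stayed about 5.5 mm below its free height.
  - The flange looked flat on the boss. I moved only the wheel and the cap; I did not check the other items closely.

Two things disagreed with the description:
- **Finger length:** The fingertips end about 41 mm short of the reported tool point. My first attempt to grip the wheel closed just above the boss. I corrected for this after measuring it in the images.
- **Teeth drag:** I felt only 2 to 4 N on the way down, less than the stated 5 to 12 N, though I mostly read the force at the end of small steps. I never saw or felt the teeth catch, and I did not test by pulling.

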